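Sort worn sanding blocks by feel and lock the good ones in the keeper rack

ROBOT

A 6-joint arm with a two-finger parallel gripper is mounted at the origin on the work surface. World frame = base frame: x ahead of the robot, y to its left, z up, the work surface at z = 0. Lengths are in mm, angles in rad, forces in N, time in s.
With the tool pointing down it reaches from about 275 to 1000 mm from the base axis. Payload 8.4 kg.
Tool frame: the origin (TCP) lies at the very end of the fingers, on their centre line; the grasp point (between the pads) lies 19 mm behind it; y points along the fingers, x is the direction in which the jaws open and shut, and the axes are right-handed (so a half turn about y gives the same grasp; the last joint's range is limited). The gripper opens to 85 mm and grips with 20 to 120 N. Pads are 22 mm wide; open, the fingers measure 114 mm over their backs; the gripper's body (76 mm by 85 mm) begins 54 mm behind the grasp point. The pads swing forward as they close: fully open they stand 13 mm farther back than shut.
Start: joints at [-1.251, 0.353, 1.633, -0, 1.155, -0.002], TCP at [197.67, -592.92, 231.281] pointing down, gripper open.
Joint ranges: [-2.63, 2.63], [-0.92, 2.1], [0.06, 2.66], [-1.3, 4.44], [0, 2.69], [-3.02, 3.02]. Speed limits (rad/s): [2.22, 2.22, 2.79, 3.14, 3.14, 3.14].

INTERFACE

Orientations are given as a unit quaternion [w, x, y, z].
In Python, from rig import telemetry, read_camera, ticket gives the robot as it stands. The module is installed in compiled form; this text tells all that it offers.
- The arm moves only by the shell command python3 -m pendant 'ROWS'. ROWS is JSON, a list of rows, each a list of 3 entries, a list of its own where there are three numbers: the shift along the tool's x, y, z in m, then the turn about the tool's y in degrees, then the opening, from 0 (shut) to 1 (fully open). A call has 1 to 10 rows; each row shifts and turns the pose as measured when the row begins, along the tool's axes as they then stand; what a row does not reach is not made up. A row lasts 1/12 s, in which the tool goes at most 41.7 mm and 7.16 degrees, less where a joint would pass 70% of its speed; a pose out of reach is approached as far as the arm can. A call is refused whole if a number of a shift passes 0.0417 or a number of a turn 7.16, either way. A call with a gripper value outside its range is refused whole. The fingers move at their own pace and stop on an object; the grip force is fixed at half the most. Time passes only in rows, so rows that do not move let the fingers close. It gives the time, the measured TCP pose, the force and the opening at its end, in the units of the state.
- telemetry.sense(): the state, without advancing time (a new reading comes with each control period).
- read_camera(name): name is "scene" or "top" or "wrist"; returns a dict with "img" (480x640x3 uint8, red, green, blue), "K" (3x3 intrinsics, pixels), "view" (4x4, takes a point from world to camera coordinates); the wrist camera has in their place "mount" (4x4, takes a point from camera to tool coordinates, whose origin is the TCP and whose axes are the tool frame's). Camera axes: x right, y down, z forward; pixel columns grow to the right and rows downward; lengths in mm; the calibration is good to about 2 mm. A picture is of the moment at which its call begins: read the wrist's pose just before it. There is no depth.
- ticket.close_job(): hands the job in, once; it reports no verdict.
The state is a dict: "time_s": time; "joint_pos": joint angles; "qvel": joint speeds; "effort": joint torques, N m; "position": TCP position; "tcp_rot": TCP orientation; "contact_force": force on the tool from outside, world axes, zero at the start; "ft_torque": the same for the moment, N m; "width": finger opening in mm.
Only numpy, scipy, OpenCV 4.12 (cv2) and the standard library are available. Lean on these libraries where they do the work, as an engineer would, in place of code of your own. Each camera call takes 0.05 s, during which the arm holds its last target.

TASK

The steel-cored sanding blocks on the repair bench all look alike, but some are worn smooth underneath: before putting any away, drag every one some 4 cm across the mat to feel how hard it drags, and leave it lying there. Then lay each block that still bites flat, grit down, in the row of the blue keeper rack and put each smooth one in the red reject bin, and once the rack is loaded swing the yellow keeper bar fully shut past its catch. Leave everything else on the bench where it is.

Things in the scene. Friction and masses are not known exactly. Their poses are not given: they have to be found in the camera images.
- block1_mid (a point): one of up to six look-alike dark sanding blocks (may be absent), 76 (x) x 44 (y) x 34 tall, 0.75-0.85 kg, starts grit down on the mat. This point: its centre, 17 above its underside, z up. The hidden grit face below is coarse (6 to 10 N to push it along the bench) or worn smooth (about 1 N, to 3 N if the push also bears down), at random; at least one of each is present. The sides grip well.
- block2_mid (a point): one of up to six look-alike dark sanding blocks (may be absent), 76 (x) x 44 (y) x 34 tall, 0.75-0.85 kg, starts grit down on the mat. This point: its centre, 17 above its underside, z up. The hidden grit face below is coarse (6 to 10 N to push it along the bench) or worn smooth (about 1 N, to 3 N if the push also bears down), at random; at least one of each is present. The sides grip well.
- block3_mid (a point): one of up to six look-alike dark sanding blocks (may be absent), 76 (x) x 44 (y) x 34 tall, 0.75-0.85 kg, starts grit down on the mat. This point: its centre, 17 above its underside, z up. The hidden grit face below is coarse (6 to 10 N to push it along the bench) or worn smooth (about 1 N, to 3 N if the push also bears down), at random; at least one of each is present. The sides grip well.
- block4_mid (a point): one of up to six look-alike dark sanding blocks (may be absent), 76 (x) x 44 (y) x 34 tall, 0.75-0.85 kg, starts grit down on the mat. This point: its centre, 17 above its underside, z up. The hidden grit face below is coarse (6 to 10 N to push it along the bench) or worn smooth (about 1 N, to 3 N if the push also bears down), at random; at least one of each is present. The sides grip well.
- block5_mid (a point): one of up to six look-alike dark sanding blocks (may be absent), 76 (x) x 44 (y) x 34 tall, 0.75-0.85 kg, starts grit down on the mat. This point: its centre, 17 above its underside, z up. The hidden grit face below is coarse (6 to 10 N to push it along the bench) or worn smooth (about 1 N, to 3 N if the push also bears down), at random; at least one of each is present. The sides grip well.
- block6_mid (a point): one of up to six look-alike dark sanding blocks (may be absent), 76 (x) x 44 (y) x 34 tall, 0.75-0.85 kg, starts grit down on the mat. This point: its centre, 17 above its underside, z up. The hidden grit face below is coarse (6 to 10 N to push it along the bench) or worn smooth (about 1 N, to 3 N if the push also bears down), at random; at least one of each is present. The sides grip well.
- rack: fixed blue keeper rack: open tray 270 (x) x 90 (y), 17 tall, walls 5, floor top 5 above the bench; inside 260 x 80, for three blocks in one row end to end, long sides along the rack's x. Origin: centre of its underside, z up. Hinge post of the keeper at its +x end; catch block at its -x end (138 to 172 from the origin, 30 tall, with a thin stop plate 58 tall on its +y side).
- rack_floor (a point): centre of the rack's inner floor; axes as the rack
- keeper_hinge (a point): on the keeper's vertical hinge axis, half-way up the bar, 160 along the rack's +x from its origin, 53 above the bench. The yellow bar is 16 wide, 18 tall (44 to 62 above the bench, 5 clear of loaded blocks) and reaches 322 from this axis
- keeper (a joint): angle of the yellow keeper bar about its vertical hinge, rad: 0 shut (over the rack's centre line, pointing to the rack's -x), grows to 1.0 as it swings out to the rack's -y side. Light drag (0.5 N at the knob), stays where left; in the last 0.1 rad it must be pushed over a sprung ball under its tip (about 4 to 6 N at the knob), then snaps in and is held against its stop at 0
- keeper_knob (a point): black upright knob on the bar, 18 diameter, 32 tall (62 to 94 above the bench), 285 from the hinge axis; this point is 78 above the bench, half-way up the knob
- bin: fixed red plastic reject bin, 280 (x) x 110 (y) outside, 25 tall, walls 5, floor top 5 above the bench; room for three blocks in a row along its x. Origin: centre of its underside, z up
- bin_floor (a point): centre of the bin's inner floor; axes as the bin
- motor: bystander: stripped drill motor, steel cylinder lying down, 115 long, 52 diameter; leave it alone
- gearcase: bystander: aluminium gear housing, open cup 106 over its lugs, 50 tall; leave it alone
- ring_gear: bystander: dark steel ring 60 diameter, 15 tall; leave it alone
- driver: bystander: orange screwdriver, 200 long, lying down; leave it alone
- brush: bystander: brush lying down; leave it alone
- dish: bystander: steel screw dish 90 diameter, 22 tall; leave it alone
There are look-alikes about, which are no part of the job. What is shaped like the part that bears block4_mid but green is not meant. Leave any purple look-alike of the part that bears block1_mid alone.

How it is judged (in metres and radians):
On the way, in this order (a step that is already met when the one before it is completed fails the run):
1. every block has been dragged at least 25 mm and still lies flat on the mat (distance of each of block1_mid, block2_mid, block3_mid, block4_mid, block5_mid, block6_mid from where it was at the start of the episode above 0.025 m and height (world z) of each of block1_mid, block2_mid, block3_mid, block4_mid, block5_mid, block6_mid below 0.02 m and angle between each of block1_mid, block2_mid, block3_mid, block4_mid, block5_mid, block6_mid's own z axis and vertical below 0.2 rad), for 0.2 s.
2. every coarse block lies in the rack while the keeper is still open (x of block1_mid in the frame of rack between -0.11 and 0.11 m and y of block1_mid in the frame of rack between -0.032 and 0.032 m and z of block1_mid in the frame of rack between 0.014 and 0.032 m and angle between each of block1_mid, block4_mid, block5_mid's own z axis and vertical below 0.2 rad and x of block4_mid in the frame of rack between -0.11 and 0.11 m and y of block4_mid in the frame of rack between -0.032 and 0.032 m and z of block4_mid in the frame of rack between 0.014 and 0.032 m and x of block5_mid in the frame of rack between -0.11 and 0.11 m and y of block5_mid in the frame of rack between -0.032 and 0.032 m and z of block5_mid in the frame of rack between 0.014 and 0.032 m and value of joint keeper above 0.2 rad), for 0.2 s.
3. the keeper is shut past its catch (x of block1_mid in the frame of rack between -0.11 and 0.11 m and y of block1_mid in the frame of rack between -0.032 and 0.032 m and z of block1_mid in the frame of rack between 0.014 and 0.032 m and angle between each of block1_mid, block4_mid, block5_mid's own z axis and vertical below 0.2 rad and x of block4_mid in the frame of rack between -0.11 and 0.11 m and y of block4_mid in the frame of rack between -0.032 and 0.032 m and z of block4_mid in the frame of rack between 0.014 and 0.032 m and x of block5_mid in the frame of rack between -0.11 and 0.11 m and y of block5_mid in the frame of rack between -0.032 and 0.032 m and z of block5_mid in the frame of rack between 0.014 and 0.032 m and value of joint keeper below 0.03 rad), for 0.2 s.
At the end, for the whole second after the job is handed in: every coarse block lies flat (within 0.2 rad), grit down, on the rack's floor, its centre within 110 mm along and 32 mm across of the rack's centre; every worn block lies inside the reject bin; the keeper bar is shut past its catch (below 0.03 rad) (all of step 3 and x of block2_mid in the frame of bin between -0.125 and 0.125 m and y of block2_mid in the frame of bin between -0.045 and 0.045 m and z of block2_mid in the frame of bin between 0.014 and 0.066 m and x of block3_mid in the frame of bin between -0.125 and 0.125 m and y of block3_mid in the frame of bin between -0.045 and 0.045 m and z of block3_mid in the frame of bin between 0.014 and 0.066 m and x of block6_mid in the frame of bin between -0.125 and 0.125 m and y of block6_mid in the frame of bin between -0.045 and 0.045 m and z of block6_mid in the frame of bin between 0.014 and 0.066 m); the robot touches nothing.
It fails at once if a bystander shifted by more than 5 cm (distance of any of motor, gearcase, ring_gear, driver, brush, dish from where it was at the start of the episode above 0.05 m).
Of block1, block2, block3, block4, block5, block6 only 4 to 6 are there at a start; the rules pass over those that are not, and their reading is None.
At some moment in a run one of block1, block2, block3, block4, block5, block6 may be knocked a few centimetres aside while the robot is not near it.
Once in a run the grip may slacken for a moment while it holds something.
It also fails if it takes over 210 s, if anything falls off the work surface, if the arm or the gripper's body presses on something with over 40 N, if the wrist force passes 120 N, or if a joint passes its speed limit or range.

## Working session

There is one attempt and no reset: what is moved stays moved. The work goes in short steps, Python scripts to look and compute and a shell command to move; the robot and the scene stay as the last step left them, time stands still between calls to the robot, and variables do not carry over. Pictures are saved under pics/ and viewed, and the job is handed in when it is done.

```bash
mkdir -p pics
python3 - <<'E'
from rig import telemetry, read_camera
import cv2,numpy as np
s=telemetry.sense()
for k,v in s.items(): print(k,np.round(v,3))
for n in ("scene","top","wrist"):
    c=read_camera(n); cv2.imwrite(f"pics/{n}0.png",c["img"][:,:,::-1]); print(n,np.round(c["K"],1).tolist(),np.round(c.get("view",c.get("mount")),3).tolist())
E
```

```text
time_s 0.0
joint_pos [-1.251  0.354  1.634 -0.     1.155 -0.002]
qvel [-0.001 -0.002  0.001 -0.001  0.001  0.   ]
effort [-0.0000e+00 -6.0525e+01 -3.4207e+01 -0.0000e+00  9.0000e-03  0.0000e+00]
position [ 197.516 -592.461  230.553]
tcp_rot [ 0.574 -0.573  0.414 -0.413]
contact_force [0.718 1.2   0.35 ]
ft_torque [ 0.002  0.042 -0.043]
width 85.55
scene [[623.4, 0.0, 331.3], [0.0, 623.4, 250.5], [0.0, 0.0, 1.0]] [[0.651, 0.759, -0.019, -342.833], [0.533, -0.475, -0.7, -246.901], [-0.54, 0.446, -0.713, 1648.196], [0.0, 0.0, 0.0, 1.0]]
top [[454.1, 0.0, 318.9], [0.0, 454.1, 246.0], [0.0, 0.0, 1.0]] [[-0.106, -0.994, -0.008, 42.526], [-0.969, 0.105, -0.222, 552.607], [0.222, -0.016, -0.975, 916.705], [0.0, 0.0, 0.0, 1.0]]
wrist [[364.0, 0.0, 312.3], [0.0, 364.0, 244.7], [0.0, 0.0, 1.0]] [[1.0, -0.001, 0.0, 0.017], [-0.0, -0.292, 0.956, -141.825], [-0.001, -0.956, -0.292, 75.406], [0.0, 0.0, 0.0, 1.0]]
```

View pics/top0.png

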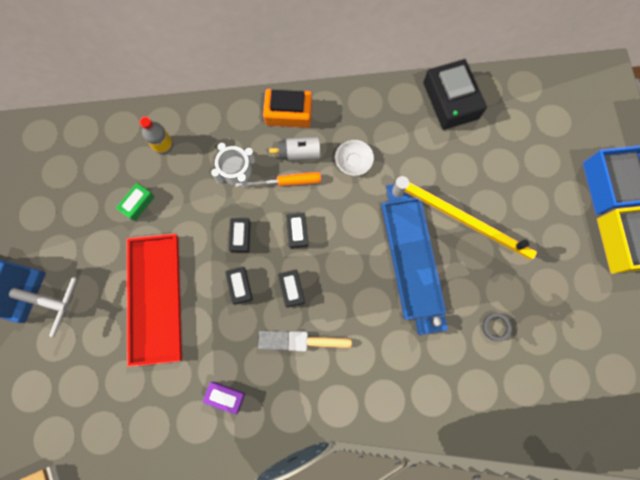

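View pics/scene0.png

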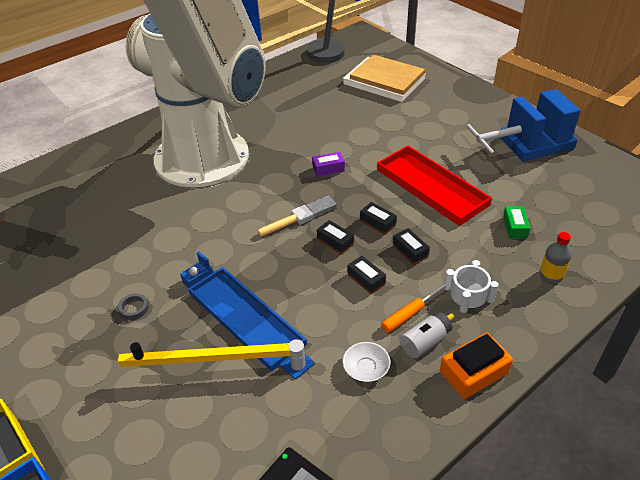

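View pics/wrist0.png

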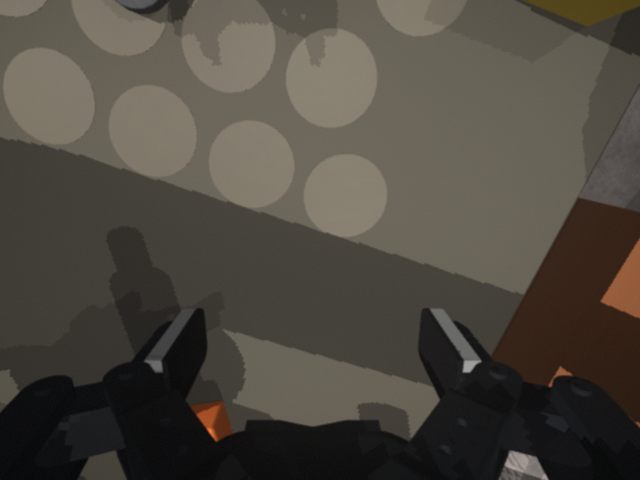

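Top view: dark blocks with white labels at (240,235), (297,230), (239,286) and (292,289). The green one at (135,201) and the purple one at (223,397) are look-alikes. Rack is around (415,260), bin (154,300), knob (523,244). Next I'll measure these.

```bash
cat > h.py <<'E'
from rig import telemetry, read_camera
import cv2,numpy as np
from scipy.spatial.transform import Rotation as R
def cam(n):
    if n=="wrist":
        s=telemetry.sense(); c=read_camera(n)
        q=s["tcp_rot"]; T=np.eye(4); T[:3,:3]=R.from_quat([q[1],q[2],q[3],q[0]]).as_matrix(); T[:3,3]=s["position"]
        c["view"]=np.linalg.inv(T@np.array(c["mount"]))
    else: c=read_camera(n)
    c["view"]=np.array(c["view"]);c["K"]=np.array(c["K"]); return c
def cast(c,uv,z):
    uv=np.atleast_2d(np.array(uv,float)); d=np.linalg.inv(c["K"])@np.c_[uv,np.ones(len(uv))].T
    Rm=c["view"][:3,:3]; o=-Rm.T@c["view"][:3,3]; w=Rm.T@d
    return (o[:,None]+w*((z-o[2])/w[2])).T
def proj(c,p):
    p=np.atleast_2d(np.array(p,float)); q=c["K"]@((c["view"][:3,:3]@p.T)+c["view"][:3,3:]); return (q[:2]/q[2]).T
def rect(c,cnt,z):
    p=cast(c,cnt.reshape(-1,2),z)[:,:2].astype(np.float32); (cx,cy),(w,h),a=cv2.minAreaRect(p)
    if w<h: w,h,a=h,w,a+90
    return cx,cy,w,h,(a+90)%180-90
def conts(m,amin=30):
    return [k for k in cv2.findContours(m.astype(np.uint8),cv2.RETR_EXTERNAL,cv2.CHAIN_APPROX_NONE)[0] if cv2.contourArea(k)>amin]
def blocks(c,show=True):
    out=[]
    im=c["img"]; hsv=cv2.cvtColor(im,cv2.COLOR_RGB2HSV)
    white=(hsv[...,1]<60)&(hsv[...,2]>170)
    for k in conts(white,60):
        r=rect(c,k,34)
        if 25<r[2]<60 and 10<r[3]<30: 
            u=k.reshape(-1,2).mean(0); x,y,w,h=cv2.boundingRect(k)
            ring=np.median(im[max(y-7,0):y+h+7,max(x-7,0):x+w+7].reshape(-1,3),0)
            out.append((u,r,ring))
            if show: print(np.round(u),np.round(r,1),ring)
    return out
def tool(s=None):
    s=s or telemetry.sense(); q=s["tcp_rot"]; return np.array(s["position"]),R.from_quat([q[1],q[2],q[3],q[0]]).as_matrix()
E
python3 - <<'E'
from h import *
for n in ("top","scene"):
    c=cam(n); print(n); blocks(c)
    hsv=cv2.cvtColor(c["img"],cv2.COLOR_RGB2HSV); H,S,V=cv2.split(hsv)
    for nm,m,z in (("red",((H<6)|(H>174))&(S>180)&(V>90),25),("blue",(H>100)&(H<125)&(S>120)&(V>60),17),("yel",(H>20)&(H<32)&(S>180)&(V>150),62)):
        for k in conts(m,400): print(nm,k.reshape(-1,2).mean(0).round(),np.round(rect(c,k,z),1))
p,Rm=tool(); print(p,Rm.round(3))
E
python3 - <<'E'
import cv2
i=cv2.imread('pics/top0.png')
cv2.imwrite('pics/crop1.png',cv2.resize(i[180:350,100:560],None,fx=1.7,fy=1.7,interpolation=2))
cv2.imwrite('pics/crop2.png',cv2.resize(i[200:320,210:330],None,fx=5,fy=5,interpolation=2))
E
```

```text
top
[306. 407.] [227.2  44.2  49.   12.   11.5] [149. 141. 123.]
[222. 398.] [262.  215.1  52.6  22.2  65.1] [157. 101. 190.]
[371. 319.] [ 388.1 -111.1   51.3   19.    83.9] [146. 138. 119.]
[291. 287.] [475.5  53.5  51.1  21.7   7.7] [99. 97. 88.]
[238. 284.] [494.4 168.3  51.7  21.4   8.7] [98.5 96.  87. ]
[238. 234.] [608.6 159.   48.8  21.7  -7.2] [98.5 96.5 88. ]
[297. 229.] [6.055e+02 2.820e+01 5.330e+01 2.310e+01 2.000e-01] [116.  110.5  97. ]
[132. 200.] [714.4 394.2  51.9  22.2 -41.2] [114. 149. 104.]
[401. 183.] [ 686.4 -217.5   46.1   27.8  -50.6] [164. 155. 134.]
[461.  91.] [ 904.5 -396.4   55.1   10.4  -78.5] [116. 117. 114.]
red [153. 300.] [486.4 355.9 279.4 113.7  -0.5]
blue [ 16. 290.] [535.5 671.2 119.  108.3 -21. ]
blue [413. 261.] [ 520.1 -223.7  345.3   92.1    3. ]
blue [613. 176.] [ 6.485e+02 -7.245e+02  1.540e+02  1.422e+02 -2.000e-01]
yel [619. 237.] [ 4.983e+02 -6.735e+02  1.374e+02  9.740e+01 -2.000e-01]
yel [472. 222.] [ 575.5 -349.1  307.9   24.2   53.6]
scene
[296. 345.] [ 661.5 -203.1   27.8   26.5  -38.8] [119. 110. 112.]
[366. 269.] [6.056e+02 2.930e+01 4.970e+01 2.080e+01 4.000e-01] [68. 55. 55.]
[411. 240.] [609.  160.2  49.2  19.8  -6.2] [55. 51. 46.]
[334. 231.] [475.3  54.5  49.7  19.9   7.9] [54. 45. 44.]
[517. 216.] [713.8 396.2  47.4  20.  -40.7] [ 39. 164.  61.]
[378. 212.] [494.2 169.5  50.5  19.8   8.5] [65.5 56.  50.5]
[328. 158.] [261.7 216.6  51.4  20.8  64.7] [136. 102. 111.]
red [434. 184.] [494.7 348.8 296.  133.   -0.5]
blue [ 26. 472.] [ 553.  -682.9   83.2   38.    48.9]
blue [288. 364.] [ 678.6 -241.2  104.7   51.4   54.5]
blue [236. 303.] [ 487.3 -229.1  354.4   95.5    3.1]
blue [536. 126.] [510.8 765.9 273.8 264.4  68.8]
yel [ 19. 441.] [ 5.162e+02 -6.879e+02  1.726e+02  5.500e+01  1.000e-01]
yel [201. 355.] [ 584.1 -353.2  309.3   28.6   53. ]
[ 197.60735103 -592.71642767  230.94880337] [[ 0.316 -0.     0.949]
 [-0.949  0.001  0.316]
 [-0.001 -1.     0.   ]]
```

View pics/crop2.png

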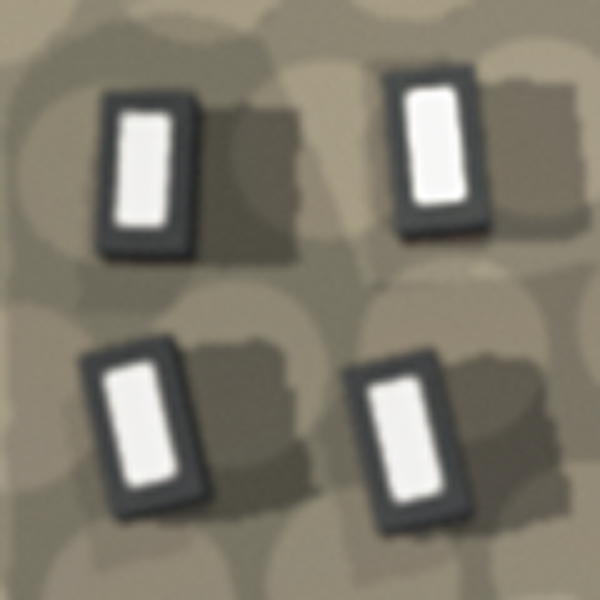

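View pics/crop1.png

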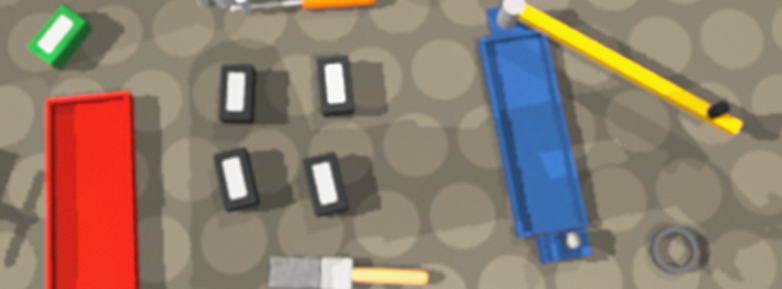

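Four real blocks (dark, 76x44): D px(297,229)→(605,29), C px(238,234)→(609,160), A px(291,287)→(475,54), B px(238,284)→(494,169). The two views agree to 1 mm, the label sizes match and the crop confirms they are dark. Rack is about (520,-224) at 3°, bin about (486,356). I'll turn the tool to line up with D first.

```bash
python3 -m pendant '[[[0,0,0],6,1],[[0,0,0],6,1],[[0,0,0],6,1],[[0,0,0],0,1]]'
cat > go.py <<'E'
from h import *
import sys
p,Rm=tool(); s=telemetry.sense()
t=np.array([float(v) for v in sys.argv[1:4]])
d=Rm.T@(t-p)/1000; hd=np.degrees(np.arctan2(Rm[1,2],Rm[0,2]))
print("t %.1f"%s["time_s"],"pos",p.round(1),"hd %.1f"%hd,"tool shift m",d.round(4),"rows@.04: %.1f"%(abs(d).max()/.04),"turn",(round(hd-float(sys.argv[4]),1) if len(sys.argv)>4 else ""),"F",np.round(s["contact_force"],1),"w",s["width"])
E
python3 go.py 605.5 29 150 0.3
```

```text
time_s: 0.58
position: [197.5, -592.3, 230.3]
tcp_rot: [0.499, -0.498, 0.502, -0.501]
contact_force: [1.1, 0.3, 0.1]
width: 85.3
t 0.6 pos [ 197.5 -592.3  230.3] hd -0.3 tool shift m [-0.6233  0.0812  0.4048] rows@.04: 15.6 turn -0.6 F [1.1 0.3 0.1] w 85.25932575074086
```

```bash
python3 -m pendant '[[[-0.04,0,0.026],0,1],[[-0.04,0,0.026],0,1],[[-0.04,0,0.026],0,1],[[-0.04,0,0.026],0,1],[[-0.04,0,0.026],0,1],[[-0.04,0,0.026],0,1],[[-0.04,0,0.026],0,1],[[-0.04,0,0.026],0,1],[[-0.04,0,0.026],0,1],[[-0.04,0,0.026],0,1]]'; python3 go.py 605.5 29 150 0.3
```

```text
time_s: 1.42
position: [422.4, -239.4, 229.5]
tcp_rot: [-0.505, 0.506, -0.494, 0.496]
contact_force: [0.9, 0.0, 0.2]
width: 85.3
t 1.4 pos [ 422.4 -239.4  229.5] hd 1.2 tool shift m [-0.2648  0.0788  0.1886] rows@.04: 6.6 turn 0.9 F [0.9 0.  0.2] w 85.28658271155697
```

```bash
python3 -m pendant '[[[-0.04,0,0.028],0,1],[[-0.04,0,0.028],0,1],[[-0.04,0,0.028],0,1],[[-0.04,0,0.028],0,1],[[-0.04,0.01,0.028],0.5,1],[[-0.04,0.02,0.028],0,1],[[-0.02,0.02,0.01],0,1],[[0,0.02,0],0,1],[[0,0,0],0,1]]'; python3 go.py 605.5 29 14 0.3
```

```text
time_s: 2.17
position: [571.6, -3.4, 166.2]
tcp_rot: [0.516, -0.511, 0.482, -0.49]
contact_force: [-0.8, -0.1, -0.4]
width: 85.5
t 2.2 pos [571.6  -3.4 166.2] hd 3.1 tool shift m [-0.031   0.1525  0.0339] rows@.04: 3.8 turn 2.8 F [-0.8 -0.1 -0.4] w 85.4530102486346
```

```bash
python3 -m pendant '[[[-0.031,0.03,0.034],3,1],[[0,0.03,0],0,1],[[0,0,0],0,1]]'; python3 go.py 605.5 29 8 0.3
```

```text
time_s: 2.42
position: [597.7, 20.5, 116.3]
tcp_rot: [0.505, -0.5, 0.494, -0.502]
contact_force: [-1.8, 0.1, -0.8]
width: 85.0
t 2.4 pos [597.7  20.5 116.3] hd 0.5 tool shift m [-0.0088  0.1084  0.0064] rows@.04: 2.7 turn 0.2 F [-1.8  0.1 -0.8] w 84.97826074003595
```

```bash
python3 -m pendant '[[[-0.0088,0.03,0.0064],0,1],[[0,0.01,0],0,1],[[0,0,0],0,1],[[0,0,0],0,1]]'
python3 - <<'E'
from h import *
c=cam("wrist"); blocks(c); cv2.imwrite("pics/w1.png",c["img"][:,:,::-1])
E
python3 go.py 605.5 29 8 0.3
```

```text
time_s: 2.75
position: [605.9, 26.9, 80.7]
tcp_rot: [0.506, -0.5, 0.492, -0.501]
contact_force: [-0.2, -0.7, -0.3]
width: 85.6
[310. 271.] [ 6.077e+02  2.810e+01  4.990e+01  2.020e+01 -2.000e-01] [238. 238. 238.]
[ 72. 264.] [611.  158.9  50.2  20.1  -6.6] [234. 234. 234.]
[616.  14.] [ 735.2 -109.4   28.4   13.4  -89.2] [174. 171. 170.]
t 2.8 pos [606.3  26.9  81.2] hd 0.7 tool shift m [-0.0024  0.0732 -0.002 ] rows@.04: 1.8 turn 0.4 F [0.1 0.8 0. ] w 85.43578679418208
```

View pics/w1.png

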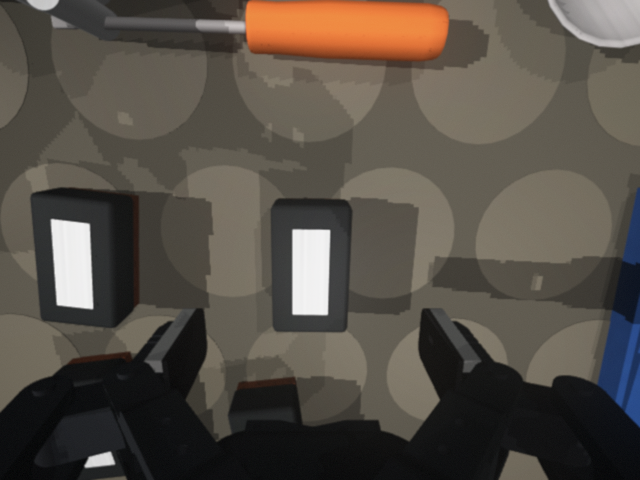

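The wrist view shows D's label at (310,271) → (607,28), centred between the fingers. Descend and grip.

```bash
python3 -m pendant '[[[-0.0015,0.025,0],0,1],[[0,0.025,0],0,1],[[0,0.015,0],0,1],[[0,0.006,0],0,1],[[0,0,0],0,1]]'; python3 go.py 607 28 8 0.3
```

```text
time_s: 3.22
position: [613.5, 25.3, 19.4]
tcp_rot: [0.51, -0.496, 0.488, -0.506]
contact_force: [-0.2, 0.6, 0.3]
width: 85.6
t 3.2 pos [613.5  25.3  19.4] hd 0.7 tool shift m [-0.0028  0.0111 -0.0068] rows@.04: 0.3 turn 0.4 F [-0.2  0.6  0.3] w 85.64203001766809
```

```bash
sed -i 's/^print/print("tool y axis",Rm[:,1].round(3));print/' go.py; python3 -m pendant '[[[-0.0028,0.011,-0.0068],0,1],[[0,0,0],0,1]]'; python3 go.py 607 28 8 0.3
```

```text
time_s: 3.38
position: [608.6, 27.3, 11.2]
tcp_rot: [0.51, -0.495, 0.488, -0.506]
contact_force: [-0.7, 0.4, -0.3]
width: 85.2
tool y axis [ 0.034 -0.004 -0.999]
t 3.4 pos [608.6  27.3  11.2] hd 0.7 tool shift m [-0.0007  0.0032 -0.0017] rows@.04: 0.1 turn 0.4 F [-0.7  0.4 -0.3] w 85.24202611858406
```

```bash
python3 -m pendant '[[[0,0.003,-0.0015],0,0.5],[[0,0,0],0,0.2],[[0,0,0],0,0.2],[[0,0,0],0,0.2],[[0,0,0],0,0.2],[[0,0,0],0,0.2]]'; python3 go.py 607 28 8 0.3
```

```text
time_s: 3.88
position: [609.9, 27.0, 13.6]
tcp_rot: [0.512, -0.494, 0.486, -0.508]
contact_force: [-0.7, -0.7, -8.2]
width: 43.1
tool y axis [ 0.039 -0.003 -0.999]
t 3.9 pos [609.9  27.   13.6] hd 0.7 tool shift m [-0.0011  0.0054 -0.0031] rows@.04: 0.1 turn 0.4 F [-0.7 -0.7 -8.2] w 43.12354926178443
```

```bash
python3 -m pendant '[[[0,0.003,0],0,0.2]]'; python3 go.py 607 28 8 0.3
```

```text
time_s: 3.97
position: [610.0, 26.9, 13.1]
tcp_rot: [0.511, -0.494, 0.487, -0.508]
contact_force: [-24.1, -0.5, 73.6]
width: 42.7
tool y axis [ 0.039 -0.003 -0.999]
t 4.0 pos [610.   26.9  13.1] hd 0.7 tool shift m [-0.0011  0.0049 -0.0032] rows@.04: 0.1 turn 0.4 F [-24.1  -0.5  73.6] w 42.66199983640782
```

```bash
python3 -m pendant '[[[0,0,0],0,0.2]]'; python3 -m pendant '[[[0,-0.0005,0],0,0.2]]'
```

```text
time_s: 4.05
position: [609.8, 26.9, 14.0]
tcp_rot: [0.511, -0.494, 0.487, -0.507]
contact_force: [0.1, 0.3, -8.2]
width: 42.6
time_s: 4.13
position: [609.6, 26.9, 14.6]
tcp_rot: [0.511, -0.494, 0.487, -0.507]
contact_force: [-0.5, -0.0, -9.4]
width: 43.0
```

```bash
python3 -m pendant '[[[0,0,0],0,0.57],[[0,0,0],0,0.57],[[0,0.002,0],0,0.57],[[0,0.002,0],0,0.57]]'; python3 go.py 607 28 9 0.3
```

```text
time_s: 4.47
position: [611.5, 26.9, 11.2]
tcp_rot: [0.512, -0.493, 0.486, -0.508]
contact_force: [0.3, 0.6, -0.4]
width: 48.0
tool y axis [ 0.041 -0.003 -0.999]
t 4.5 pos [611.5  26.9  11.2] hd 0.7 tool shift m [-0.0012  0.0021 -0.0046] rows@.04: 0.1 turn 0.4 F [ 0.3  0.6 -0.4] w 48.04583616558845
```

```bash
python3 -m pendant '[[[0.008,0.001,-0.003],0,0.57],[[0.008,0,0],0,0.57],[[0.008,0,0],0,0.57]]';python3 -m pendant '[[[0.008,0.000,0],0,0.57]]';python3 -m pendant '[[[0.008,0.000,0],0,0.57]]';python3 -m pendant '[[[0.008,0.000,0],0,0.57]]'; python3 go.py 607 -16 9 0.3
```

```text
time_s: 4.72
position: [610.5, 5.7, 10.2]
tcp_rot: [0.514, -0.492, 0.486, -0.508]
contact_force: [-0.0, 7.7, 2.8]
width: 48.6
time_s: 4.8
position: [610.7, -1.7, 10.2]
tcp_rot: [0.514, -0.491, 0.486, -0.508]
contact_force: [-0.7, 8.0, 2.8]
width: 48.3
time_s: 4.88
position: [611.0, -9.2, 10.2]
tcp_rot: [0.515, -0.491, 0.487, -0.508]
contact_force: [-0.2, 7.0, 2.3]
width: 48.4
time_s: 4.97
position: [611.3, -16.7, 10.2]
tcp_rot: [0.515, -0.49, 0.487, -0.508]
contact_force: [0.1, 8.3, 3.1]
width: 48.7
tool y axis [ 0.046  0.004 -0.999]
t 5.0 pos [611.3 -16.7  10.2] hd 0.6 tool shift m [-0.0007  0.001  -0.0043] rows@.04: 0.1 turn 0.3 F [0.1 8.3 3.1] w 48.681416319880746
```

D is coarse (~8 N of drag). Next is C.

```bash
python3 -m pendant '[[[-0.002,0,0],0,1],[[0,0,0],0,1],[[0,0,0],0,1],[[0,-0.03,0],0,1],[[0,-0.03,0],0,1],[[0,-0.02,0],0,1],[[0,0,0],4,1],[[0,0,0],3.5,1],[[0,0,0],0,1]]'; python3 go.py 609.5 159.5 80 -6.7
```

```text
time_s: 5.72
position: [606.3, -15.0, 91.6]
tcp_rot: [-0.48, 0.456, -0.521, 0.539]
contact_force: [-1.0, 0.7, 0.3]
width: 85.3
tool y axis [ 0.043  0.003 -0.999]
t 5.7 pos [606.3 -15.   91.6] hd -7.2 tool shift m [-0.1735  0.0123 -0.0191] rows@.04: 4.3 turn -0.5 F [-1.   0.7  0.3] w 85.25741717370538
```

```bash
python3 -m pendant '[[[-0.038,0,-0.004],0,1],[[-0.038,0,-0.004],0,1],[[-0.038,0,-0.004],0,1],[[-0.038,0,-0.004],0,1],[[-0.022,0,-0.003],0,1],[[0,0,0],0,1],[[0,0,0],0,1]]'
python3 - <<'E'
from h import *
c=cam("wrist"); blocks(c)
c=cam("top"); blocks(c)
E
python3 go.py 609.5 159.5 14 -6.7
```

```text
time_s: 6.3
position: [608.4, 166.7, 90.5]
tcp_rot: [-0.483, 0.459, -0.518, 0.537]
contact_force: [-0.2, -0.6, 0.5]
width: 85.3
[326. 266.] [610.9 159.1  50.   19.8  -6.7] [234. 234. 234.]
[291. 287.] [475.2  53.5  51.6  22.1   8.1] [102.  97.  86.]
[316. 226.] [607.2 -15.3  48.9  21.3   2. ] [93. 91. 83.]
[402. 182.] [ 690.5 -223.8   30.1   26.7   83.7] [146. 138. 119.]
tool y axis [ 0.043  0.002 -0.999]
t 6.4 pos [608.5 165.4  90.5] hd -6.6 tool shift m [ 0.0062  0.0765 -0.0016] rows@.04: 1.9 turn 0.1 F [0.  0.3 0. ] w 85.08234431227925
```

```bash
python3 -m pendant '[[[0.006,0.026,0],0,1],[[0,0.026,-0.002],0,1],[[0,0.018,-0.002],0,1],[[0,0.006,-0.001],0,0.57],[[0,0,0],0,0.57],[[0,0,0],0,0.57],[[0,0,0],0,0.57]]'; python3 go.py 610 159.3 9.5 -6.7
```

```text
time_s: 6.98
position: [608.6, 153.4, 14.2]
tcp_rot: [-0.482, 0.456, -0.519, 0.539]
contact_force: [-1.9, 3.5, -0.2]
width: 48.3
tool y axis [ 0.046  0.003 -0.999]
t 7.0 pos [608.6 153.4  14.2] hd -6.9 tool shift m [-0.006   0.0048  0.0004] rows@.04: 0.1 turn -0.2 F [-1.9  3.5 -0.2] w 48.30077916877732
```

```bash
python3 -m pendant '[[[-0.008,0.002,0],0,0.57],[[-0.008,0.001,0],0,0.57],[[-0.008,0,0],0,0.57]]';python3 -m pendant '[[[-0.008,0.000,0],0,0.57]]';python3 -m pendant '[[[-0.008,0.000,0],0,0.57]]';python3 -m pendant '[[[-0.008,0.000,0],0,0.57],[[-0.008,0.000,0],0,0.57]]'; python3 go.py 607 203 9 -6.7
```

```text
time_s: 7.23
position: [612.3, 174.3, 14.2]
tcp_rot: [-0.481, 0.456, -0.519, 0.541]
contact_force: [-0.1, -4.7, -2.3]
width: 48.9
time_s: 7.32
position: [613.5, 182.0, 14.8]
tcp_rot: [-0.48, 0.456, -0.518, 0.541]
contact_force: [-1.4, -4.3, -1.3]
width: 49.2
time_s: 7.4
position: [614.5, 190.1, 15.2]
tcp_rot: [-0.48, 0.456, -0.518, 0.541]
contact_force: [-0.6, -4.4, -1.3]
width: 48.7
time_s: 7.57
position: [616.6, 207.1, 15.7]
tcp_rot: [-0.48, 0.457, -0.518, 0.541]
contact_force: [-0.2, -3.8, -1.6]
width: 48.8
tool y axis [ 0.046 -0.002 -0.999]
t 7.6 pos [616.6 207.1  15.7] hd -7.0 tool shift m [ 0.0053  0.0062 -0.0093] rows@.04: 0.2 turn -0.3 F [-0.2 -3.8 -1.6] w 48.7892751153697
```

```bash
python3 -m pendant '[[[0.003,0.003,-0.003],0,0.6],[[0,0.003,-0.003],0,0.6],[[0,0.002,-0.002],0,0.6]]'; python3 go.py 607 203 9 -6.7; python3 -m pendant '[[[-0.006,0.0005,-0.0005],0,0.6],[[-0.006,0.0005,-0.0005],0,0.6]]'; python3 -m pendant '[[[-0.006,0.0005,-0.0005],0,0.6]]';  python3 -m pendant '[[[-0.006,0.0005,-0.0005],0,0.6]]'; python3 go.py 607 203 9 -6.7
```

```text
time_s: 7.82
position: [610.6, 209.3, 8.3]
tcp_rot: [-0.483, 0.455, -0.517, 0.541]
contact_force: [0.2, -0.5, -0.1]
width: 50.9
tool y axis [ 0.052  0.001 -0.999]
t 7.8 pos [610.6 209.3   8.3] hd -6.9 tool shift m [ 0.0066 -0.0009 -0.0027] rows@.04: 0.2 turn -0.2 F [ 0.2 -0.5 -0.1] w 50.897863227767715
time_s: 7.98
position: [609.7, 218.9, 6.8]
tcp_rot: [-0.481, 0.456, -0.517, 0.541]
contact_force: [0.3, -10.3, 5.9]
width: 51.1
time_s: 8.07
position: [609.5, 223.6, 6.4]
tcp_rot: [-0.481, 0.457, -0.516, 0.542]
contact_force: [-0.5, -10.1, 6.7]
width: 50.9
time_s: 8.15
position: [609.4, 228.3, 6.0]
tcp_rot: [-0.48, 0.458, -0.516, 0.542]
contact_force: [-0.6, -9.9, 6.0]
width: 51.3
tool y axis [ 0.048 -0.007 -0.999]
t 8.2 pos [609.4 228.3   6. ] hd -6.9 tool shift m [ 0.0254 -0.003   0.0008] rows@.04: 0.6 turn -0.2 F [-0.6 -9.9  6. ] w 51.32186498070621
```

C gave 4.4 N while partly lifted, then 10 N with 6 N bearing down. That is mu ≈ 0.73 both times, so it's coarse. Next is B.

```bash
python3 -m pendant '[[[0.002,0,0],0,1],[[0,0,0],0,1],[[0,0,0],0,1],[[0,-0.03,0],0,1],[[0,-0.03,0],0,1],[[0,-0.02,0],0,1],[[0,0,0],-7,1],[[0,0,0],-7,1],[[0,0,0],-1,1],[[0,0,0],0,1]]'; python3 go.py 494.4 169 80 8.6
```

```text
time_s: 8.98
position: [604.3, 227.0, 88.4]
tcp_rot: [0.545, -0.525, 0.448, -0.475]
contact_force: [0.4, -0.1, -0.6]
width: 85.5
tool y axis [ 0.047 -0.004 -0.999]
t 9.0 pos [604.3 227.   88.4] hd 8.4 tool shift m [ 0.0412  0.0034 -0.1175] rows@.04: 2.9 turn -0.2 F [ 0.4 -0.1 -0.6] w 85.53481852073274
```

```bash
python3 -m pendant '[[[0.012,0,-0.035],0,1],[[0.012,0,-0.035],0,1],[[0.012,0,-0.035],0,1],[[0.005,0,-0.012],0,1],[[0,0,0],0,1],[[0,0,0],0,1]]'
python3 - <<'E'
from h import *
c=cam("wrist"); blocks(c)
c=cam("top"); blocks(c)
E
python3 go.py 494.4 169 10 8.6
```

```text
time_s: 9.48
position: [489.5, 167.8, 80.4]
tcp_rot: [0.54, -0.52, 0.455, -0.48]
contact_force: [0.0, 0.7, -0.0]
width: 85.6
[506. 316.] [477.7  53.9  49.8  20.2   7.3] [158.  158.  157.5]
[313. 265.] [496.8 168.3  50.1  20.2   8.4] [238. 238. 238.]
[222.  28.] [609.  225.5  28.7  19.8 -10.3] [200. 200. 200.]
[290. 287.] [476.4  52.7  50.9  22.1  10.6] [103. 100.  89.]
[316. 227.] [605.8 -14.8  52.8  22.5   0.7] [110. 105.  92.]
[132. 200.] [714.4 394.2  51.9  22.2 -41.2] [108. 141.  98.]
[402. 182.] [ 689.4 -223.7   29.7   29.5   81.7] [156. 147. 126.]
tool y axis [ 0.047 -0.003 -0.999]
t 9.6 pos [490.8 168.4  80.6] hd 7.3 tool shift m [-0.0008  0.0707  0.0004] rows@.04: 1.8 turn -1.3 F [0.2 0.4 0.5] w 85.3136379011881
```

```bash
python3 -m pendant '[[[0,0.026,0.002],-1.2,1],[[0,0.024,0],0,1],[[0,0.018,-0.001],0,1],[[0,0.004,-0.001],0,0.57],[[0,0,0],0,0.57],[[0,0,0],0,0.57],[[0,0,0],0,0.57]]'; python3 go.py 495.5 168.5 9 8.6
```

```text
time_s: 10.17
position: [505.7, 173.2, 8.2]
tcp_rot: [0.548, -0.521, 0.447, -0.478]
contact_force: [-1.0, 0.6, 1.0]
width: 48.6
tool y axis [ 0.058  0.001 -0.998]
t 10.2 pos [505.7 173.2   8.2] hd 8.3 tool shift m [ 0.0032 -0.0013 -0.0108] rows@.04: 0.3 turn -0.3 F [-1.   0.6  1. ] w 48.61782646985258
```

```bash
python3 -m pendant '[[[-0.008,-0.001,-0.005],0,0.57],[[-0.008,0,-0.004],0,0.57],[[-0.008,0,0],0,0.57]]';python3 -m pendant '[[[-0.008,0.000,0],0,0.57]]';python3 -m pendant '[[[-0.008,0.000,0],0,0.57]]';python3 -m pendant '[[[-0.008,0.000,0],0,0.57],[[-0.008,0.000,0],0,0.57]]'; python3 go.py 507 213 9 8.6
```

```text
time_s: 10.42
position: [494.7, 196.3, 11.0]
tcp_rot: [0.549, -0.519, 0.447, -0.479]
contact_force: [-0.1, -1.7, -0.6]
width: 48.4
time_s: 10.5
position: [493.4, 205.2, 11.5]
tcp_rot: [0.549, -0.519, 0.447, -0.479]
contact_force: [0.1, -2.0, -0.1]
width: 48.3
time_s: 10.58
position: [492.1, 214.1, 11.9]
tcp_rot: [0.549, -0.519, 0.447, -0.479]
contact_force: [0.4, -2.1, -1.1]
width: 48.9
time_s: 10.75
position: [489.5, 232.2, 12.2]
tcp_rot: [0.549, -0.519, 0.447, -0.479]
contact_force: [0.8, -1.7, -0.4]
width: 48.9
tool y axis [ 0.063  0.003 -0.998]
t 10.8 pos [489.5 232.2  12.2] hd 8.2 tool shift m [0.0215 0.0042 0.0144] rows@.04: 0.5 turn -0.4 F [ 0.8 -1.7 -0.4] w 48.93520621469664
```

B is smooth (~1.8 N). Next is A.

```bash
python3 -m pendant '[[[0.002,0,0],0,1],[[0,0,0],0,1],[[0,0,0],0,1],[[0,-0.03,0],0,1],[[0,-0.03,0],0,1],[[0,-0.02,0],0,1],[[0,0,0],0,1]]'; python3 go.py 474 53.5 80 8.6
```

```text
time_s: 11.33
position: [483.5, 231.4, 92.9]
tcp_rot: [0.549, -0.52, 0.447, -0.478]
contact_force: [1.5, 0.2, 0.5]
width: 85.4
tool y axis [ 0.059  0.002 -0.998]
t 11.3 pos [483.5 231.4  92.9] hd 8.3 tool shift m [ 0.1746  0.012  -0.0358] rows@.04: 4.4 turn -0.3 F [1.5 0.2 0.5] w 85.39957289325677
```

```bash
python3 -m pendant '[[[0.037,0,-0.007],0,1],[[0.037,0,-0.007],0,1],[[0.037,0,-0.007],0,1],[[0.037,0,-0.007],0,1],[[0.022,0,-0.006],0,1],[[0,0,0],0,1],[[0,0,0],0,1]]'
python3 - <<'E'
from h import *
c=cam("wrist"); blocks(c)
c=cam("top"); blocks(c)
E
python3 go.py 475.5 53.5 10 8.6
```

```text
time_s: 11.92
position: [475.7, 52.2, 91.6]
tcp_rot: [0.551, -0.518, 0.446, -0.478]
contact_force: [-0.1, 0.3, 0.1]
width: 85.3
[292. 409.] [382.8  51.2  33.8  20.8  82.1] [123. 120. 119.]
[310. 269.] [477.9  53.3  49.7  19.7   7.6] [232. 232. 232.]
[479.  49.] [ 6.071e+02 -1.510e+01  4.870e+01  2.010e+01  5.000e-01] [121.5 122.  122. ]
[200. 264.] [548.5 247.7  49.6  21.3  -7.6] [74. 72. 67.]
[209. 230.] [622.5 223.1  48.9  21.2  -7.2] [104. 101.  91.]
[132. 200.] [714.4 394.2  51.9  22.2 -41.2] [109.5 143.  100. ]
[402. 182.] [ 689.3 -223.7   29.7   29.5   81.7] [158. 149. 128.]
tool y axis [ 0.065  0.005 -0.998]
t 12.0 pos [475.8  53.4  91.7] hd 8.5 tool shift m [-0.0005  0.0815 -0.0056] rows@.04: 2.0 turn -0.1 F [ 0.2  0.4 -0.2] w 85.54557879382952
```

```bash
python3 -m pendant '[[[0,0.028,-0.002],0,1],[[0,0.026,-0.002],0,1],[[0,0.020,-0.002],0,1],[[0,0.003,-0.002],0,0.57],[[0,0,0],0,0.57],[[0,0,0],0,0.57],[[0,0,0],0,0.57]]'; python3 go.py 476 53.5 10 8.6
```

```text
time_s: 12.6
position: [476.9, 59.2, 13.3]
tcp_rot: [0.555, -0.519, 0.442, -0.477]
contact_force: [-0.4, -0.2, -0.3]
width: 48.8
tool y axis [ 0.071  0.007 -0.997]
t 12.6 pos [476.9  59.2  13.3] hd 8.9 tool shift m [ 0.0055  0.0032 -0.002 ] rows@.04: 0.1 turn 0.3 F [-0.4 -0.2 -0.3] w 48.832156722858464
```

```bash
python3 -m pendant '[[[0.008,0,-0.002],0,0.57],[[0.008,0,-0.002],0,0.57],[[0.008,0,0],0,0.57]]';python3 -m pendant '[[[0.008,0.000,0],0,0.57]]';python3 -m pendant '[[[0.008,0.000,0],0,0.57]]';python3 -m pendant '[[[0.008,0.000,0],0,0.57]]'; python3 go.py 475 11 9 8.6
```

```text
time_s: 12.85
position: [478.3, 35.3, 15.7]
tcp_rot: [0.557, -0.518, 0.44, -0.477]
contact_force: [-1.3, 1.5, -1.8]
width: 48.7
time_s: 12.93
position: [479.8, 26.5, 16.3]
tcp_rot: [0.557, -0.518, 0.44, -0.477]
contact_force: [-0.2, 1.6, -0.9]
width: 48.8
time_s: 13.02
position: [481.3, 17.5, 16.7]
tcp_rot: [0.557, -0.518, 0.44, -0.478]
contact_force: [0.4, 1.1, -0.9]
width: 48.5
time_s: 13.1
position: [482.7, 8.3, 16.9]
tcp_rot: [0.557, -0.517, 0.44, -0.478]
contact_force: [-0.6, 1.4, -0.7]
width: 48.8
tool y axis [ 0.077  0.008 -0.997]
t 13.1 pos [482.7   8.3  16.9] hd 9.0 tool shift m [-0.0039  0.0073 -0.0078] rows@.04: 0.2 turn 0.4 F [-0.6  1.4 -0.7] w 48.757062406321886
```

A is smooth (~1.4 N). Lift clear and look.

```bash
python3 -m pendant '[[[-0.002,0,0],0,1],[[0,0,0],0,1],[[0,0,0],0,1],[[0,-0.03,0],0,1],[[0,-0.03,0],0,1],[[0,-0.03,0],0,1],[[0,-0.03,0],0,1],[[0,-0.01,0],0,1],[[0,0,0],0,1]]'; python3 go.py 482 8 180 8.6;python3 -m pendant '[[[0,0,-0.01],0,1],[[0,0,-0.01],0,1],[[0,0,-0.01],0,1],[[0,0,-0.01],0,1],[[0,0,-0.01],0,1]]'; python3 go.py 482 8 180 8.6
python3 - <<'E'
from h import *
c=cam("wrist"); blocks(c)
c=cam("scene"); blocks(c); cv2.imwrite("pics/s2.png",c["img"][:,:,::-1])
E
```

```text
time_s: 13.85
position: [470.9, 7.3, 150.2]
tcp_rot: [0.555, -0.518, 0.442, -0.477]
contact_force: [1.1, 0.2, 1.4]
width: 85.6
tool y axis [ 0.072  0.007 -0.997]
t 13.8 pos [470.9   7.3 150.2] hd 8.8 tool shift m [ 0.0011 -0.0289  0.0131] rows@.04: 0.7 turn 0.2 F [1.1 0.2 1.4] w 85.5662143110809
time_s: 14.27
position: [416.5, -0.2, 143.2]
tcp_rot: [0.555, -0.519, 0.443, -0.476]
contact_force: [0.0, -0.5, -0.8]
width: 85.6
tool y axis [ 0.069  0.007 -0.998]
t 14.3 pos [ 4.165e+02 -2.000e-01  1.432e+02] hd 8.9 tool shift m [ 0.0021 -0.0321  0.0684] rows@.04: 1.7 turn 0.3 F [ 0.  -0.5 -0.8] w 85.56510841477757
[315. 161.] [481.1   7.6  49.4  19.6   8.8] [185. 185. 185.]
[296. 345.] [ 661.5 -203.1   27.8   26.5  -38.8] [121. 111. 114.]
[351. 279.] [ 6.06e+02 -1.41e+01  5.10e+01  2.09e+01  3.00e-01] [86. 80. 70.]
[321. 242.] [480.6   8.5  51.2  20.3   8.4] [76. 69. 62.]
[436. 230.] [622.7 224.3  50.   19.8  -7. ] [42. 43. 44.]
[517. 216.] [713.8 396.2  47.4  20.  -40.7] [ 39. 166.  62.]
[420. 208.] [548.7 251.   49.9  18.  -11.3] [54.  38.  38.5]
[327. 158.] [261.7 215.2  49.2  19.1  66.2] [119.  49.  94.]
```

View pics/s2.png

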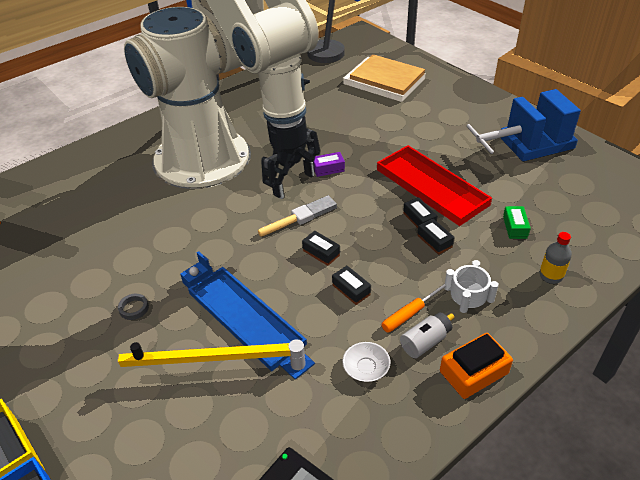

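Scene view: D at (351,279), A at (321,242), and B and C close together at (420,208)/(436,230) by the bin. I'll zoom in, since B may have been knocked into C.

Run:
```python
import cv2
from h import *
a=cv2.imread('pics/s2.png')[180:260,370:490]
c=cam("top"); blocks(c); b=c["img"][200:300,160:260,::-1]
cv2.imwrite('pics/cr3.png',np.hstack([cv2.resize(a,(600,400),interpolation=2),cv2.resize(b,(200,200),interpolation=2).repeat(2,0).repeat(2,1)[:400,:200]]))
cv2.imwrite('pics/cr4.png',cv2.resize(b,(600,600),interpolation=2))
```

```text
[223. 398.] [261.9 214.7  52.4  22.3  65.1] [150.  96. 183.]
[297. 346.] [348.8  51.8  38.2  18.6  83.9] [151. 142. 124.]
[199. 264.] [548.8 250.2  50.5  21.1 -10.6] [75. 73. 67.]
[209. 230.] [622.5 223.1  49.   21.3  -7.5] [93. 92. 85.]
[316. 227.] [ 6.058e+02 -1.500e+01  5.340e+01  2.260e+01  3.000e-01] [111. 106.  94.]
[132. 200.] [714.4 394.2  51.9  22.2 -41.2] [110. 143. 100.]
[402. 182.] [ 690.5 -222.    31.6   28.6  -34.6] [158. 149. 128.]
```

View pics/cr3.png

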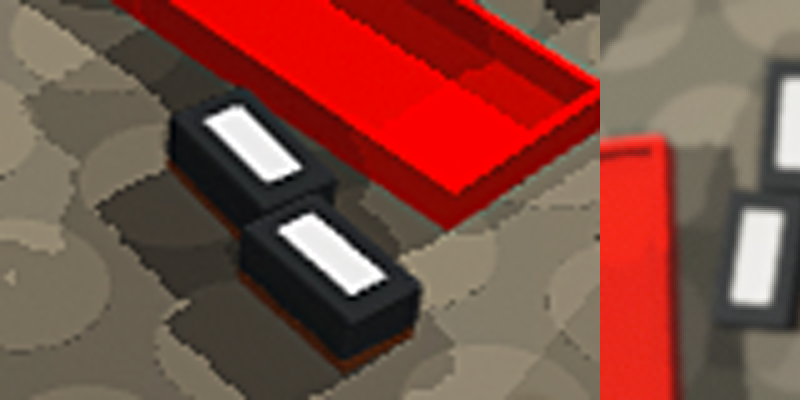

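View pics/cr4.png

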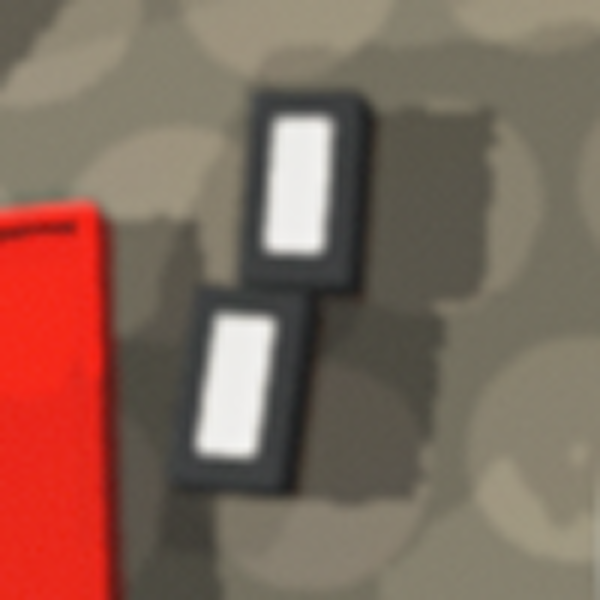

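Both lie flat and the gap to the bin is fine. Step 1 is done. Before taking D, I'll refine the rack and hinge geometry.

Run:
```python
from h import *
C={n:cam(n) for n in("top","scene")}
def tri(a,b):
    A=[];
    P=[C[n]["K"]@C[n]["view"][:3] for n in("top","scene")]
    X=cv2.triangulatePoints(P[0],P[1],np.array(a,float).reshape(2,1),np.array(b,float).reshape(2,1)); return (X[:3]/X[3]).ravel()
cen={}
for n,c in C.items():
    hsv=cv2.cvtColor(c["img"],cv2.COLOR_RGB2HSV);H,S,V=cv2.split(hsv)
    # rack floor/inside rim: save crop, blue bright
    w=(S<60)&(V>150)
    print(n,[ (k.reshape(-1,2).min(0),k.reshape(-1,2).max(0)) for k in conts(w,60) if abs(k.reshape(-1,2).mean(0)-((402,183) if n=="top" else (296,345))).max()<12])
    b=(H>20)&(H<32)&(S>180)&(V>110)
    k=[k for k in conts(b,400) if abs(k.reshape(-1,2).mean(0)-((472,222) if n=="top" else (201,355))).max()<15][0]
    d=(V<60)&(S<120)
    kn=[q.reshape(-1,2) for q in conts(d,30) if abs(q.reshape(-1,2).mean(0)-((523,244) if n=="top" else (137,351))).max()<10]
    print("bar",np.round(rect(C[n],k,62),1),"knob",[ (q.min(0),q.max(0)) for q in kn])
i=C["top"]["img"][170:345,360:560,::-1]; cv2.imwrite("pics/rk.png",cv2.resize(i,None,fx=3.4,fy=3.4,interpolation=2))
i=C["scene"]["img"][230:390,100:320,::-1]; cv2.imwrite("pics/rk2.png",cv2.resize(i,None,fx=3.5,fy=3.5,interpolation=2))
# predicted rack outline test
for (x,y,a) in ((520,-224,3.0),):
    a=np.radians(a); Rz=np.array([[np.cos(a),-np.sin(a)],[np.sin(a),np.cos(a)]])
    for lab,l,z in (("rim",[(135,45),(135,-45),(-135,-45),(-135,45)],17),("hinge",[(160,0)],62),("catch",[(-172,0)],30)):
        p=np.array(l)@Rz.T+[x,y]
        for n in C: print(lab,n,proj(C[n],np.c_[p,np.full(len(p),z)]).round(0).tolist())
```

```text
top [(array([392, 158], dtype=int32), array([435, 194], dtype=int32))]
bar [ 575.5 -349.1  307.9   23.5   53.3] knob [(array([517, 241], dtype=int32), array([527, 248], dtype=int32))]
scene [(array([289, 339], dtype=int32), array([303, 351], dtype=int32))]
bar [ 584.7 -352.6  310.9   29.    52.9] knob [(array([130, 342], dtype=int32), array([142, 357], dtype=int32))]
rim top [[381.0, 202.0], [420.0, 196.0], [445.0, 312.0], [405.0, 319.0]]
rim scene [[306.0, 339.0], [270.0, 366.0], [188.0, 288.0], [223.0, 266.0]]
hinge top [[402.0, 182.0]]
hinge scene [[296.0, 346.0]]
catch top [[430.0, 332.0]]
catch scene [[194.0, 264.0]]
```

View pics/rk.png

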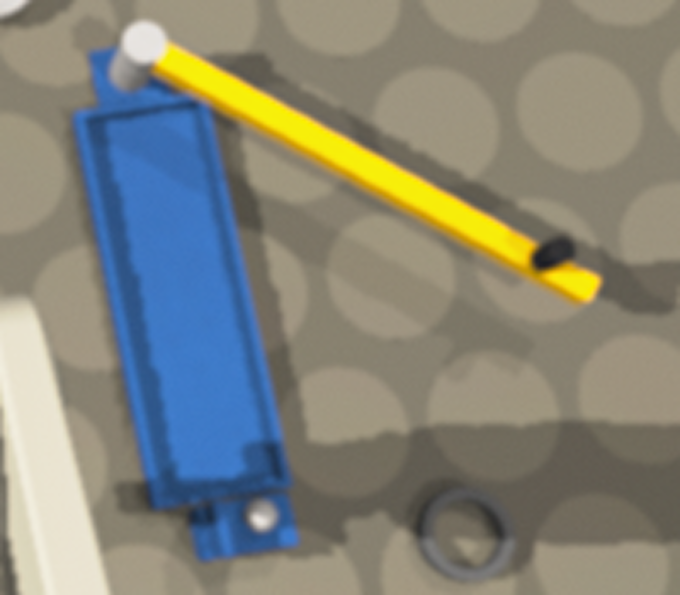

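View pics/rk2.png

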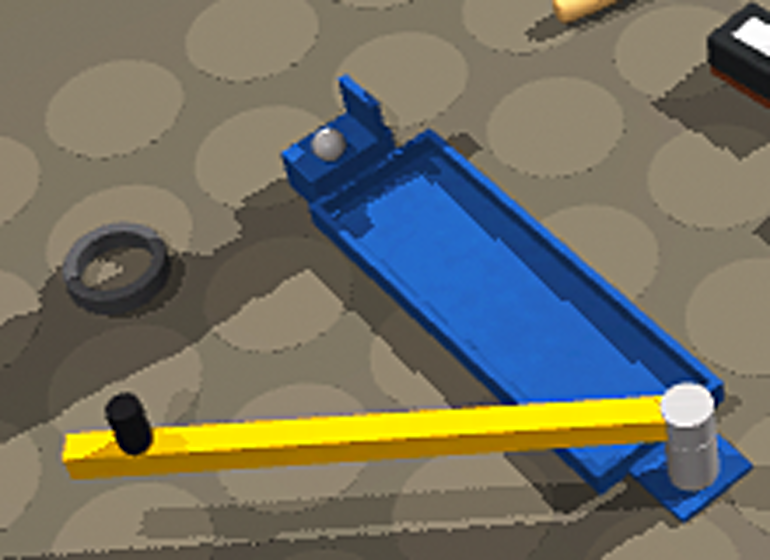

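Rack pose is confirmed: predicted rim, hinge and catch pixels match to within about 4 px. Now pick D.

```bash
python3 go.py 602 -15 80 0.3; python3 -m pendant '[[[-0.004,0,0.035],5,1],[[0,0,0.035],3.5,1],[[0,0,0.035],0,1],[[0,0.02,0.035],0,1],[[0,0.03,0.025],0,1],[[0,0,0.01],0,1],[[0,0,0],0,1]]';  python3 go.py 604 -15 80 0.3
```

```text
tool y axis [ 0.072  0.007 -0.997]
t 14.5 pos [ 4.191e+02 -1.000e-01  1.444e+02] hd 8.9 tool shift m [0.0427 0.0773 0.1733] rows@.04: 4.3 turn 8.6 F [ 0.9  0.7 -0.7] w 85.29381450109378
time_s: 15.1
position: [608.6, 13.2, 105.0]
tcp_rot: [0.521, -0.478, 0.482, -0.517]
contact_force: [0.4, 1.3, 0.8]
width: 85.5
tool y axis [ 0.078  0.007 -0.997]
t 15.1 pos [608.6  13.2 105. ] hd -0.1 tool shift m [ 0.0283  0.0243 -0.0065] rows@.04: 0.7 turn -0.4 F [0.4 1.3 0.8] w 85.45672846513006
```

```bash
python3 -m pendant '[[[0.028,0.02,-0.006],0,1],[[0,0.02,-0.002],0,1],[[0,0.02,-0.003],0,1],[[0,0.01,-0.003],0,1],[[0,0,0],0,1]]';  python3 go.py 606.5 -15 10 0.3
```

```text
time_s: 15.52
position: [601.5, -15.0, 32.2]
tcp_rot: [0.522, -0.477, 0.481, -0.518]
contact_force: [0.3, 0.4, 0.3]
width: 85.4
tool y axis [ 0.081  0.008 -0.997]
t 15.5 pos [601.5 -15.   32.2] hd -0.0 tool shift m [0.0002 0.0225 0.0032] rows@.04: 0.6 turn -0.3 F [0.3 0.4 0.3] w 85.44919892333199
```

```bash
python3 -m pendant '[[[0,0.018,0.002],0,1],[[0,0.002,0],0,0.3],[[0,0,0],0,0.3],[[0,0,0],0,0.3],[[0,0,0],0,0.3],[[0,-0.02,0],0,0.3],[[0,-0.03,0],0,0.3],[[0,-0.03,0],0,0.3]]';  python3 go.py 445 -228 80 3
```

```text
time_s: 16.18
position: [592.6, -14.4, 93.1]
tcp_rot: [0.519, -0.481, 0.484, -0.515]
contact_force: [0.2, 0.9, -8.1]
width: 42.4
tool y axis [ 0.069  0.008 -0.998]
t 16.2 pos [592.6 -14.4  93.1] hd 0.1 tool shift m [ 0.2135  0.0012 -0.1484] rows@.04: 5.3 turn -2.9 F [ 0.2  0.9 -8.1] w 42.37258312857567
```

```bash
python3 -m pendant '[[[0.035,0,-0.024],-2.9,0.3],[[0.035,0,-0.024],0,0.3],[[0.035,0,-0.024],0,0.3],[[0.035,0,-0.024],0,0.3],[[0.035,0,-0.024],0,0.3],[[0.02,0,-0.02],0,0.3],[[0,0,0],0,0.3]]';  python3 go.py 445 -228 80 3
```

```text
time_s: 16.77
position: [462.8, -214.2, 91.7]
tcp_rot: [0.537, -0.493, 0.464, -0.503]
contact_force: [-1.2, -0.0, -8.3]
width: 42.6
tool y axis [ 0.082  0.008 -0.997]
t 16.8 pos [ 462.8 -214.2   91.7] hd 3.7 tool shift m [ 0.0127  0.0101 -0.0196] rows@.04: 0.5 turn 0.7 F [-1.2 -0.  -8.3] w 42.559782360906134
```

```bash
python3 -m pendant '[[[0.013,0,-0.018],0.7,0.3],[[0,0,0],0,0.3]]';  python3 go.py 445 -228 80 3
python3 - <<'E'
from h import *
c=cam("wrist"); i=c["img"][:,:,::-1].copy()
a=np.radians(3);Rz=np.array([[np.cos(a),-np.sin(a)],[np.sin(a),np.cos(a)]])
p=np.array([(135,45),(135,-45),(-135,-45),(-135,45)])@Rz.T+[520,-224]
q=proj(c,np.c_[p,np.full(4,17)]); print(q.round())
cv2.polylines(i,[q.astype(np.int32)],True,(0,255,255),1); cv2.imwrite("pics/w5.png",i)
E
```

```text
time_s: 16.93
position: [442.8, -229.4, 90.7]
tcp_rot: [0.533, -0.49, 0.469, -0.506]
contact_force: [-0.7, 1.3, -9.4]
width: 42.3
tool y axis [ 0.08   0.009 -0.997]
t 16.9 pos [ 442.8 -229.4   90.7] hd 2.8 tool shift m [-0.0013  0.0108  0.0014] rows@.04: 0.3 turn -0.2 F [-0.7  1.3 -9.4] w 42.33526295561731
[[ 220. -136.]
 [ 398. -137.]
 [ 379.  352.]
 [ 244.  352.]]
```

View pics/w5.png

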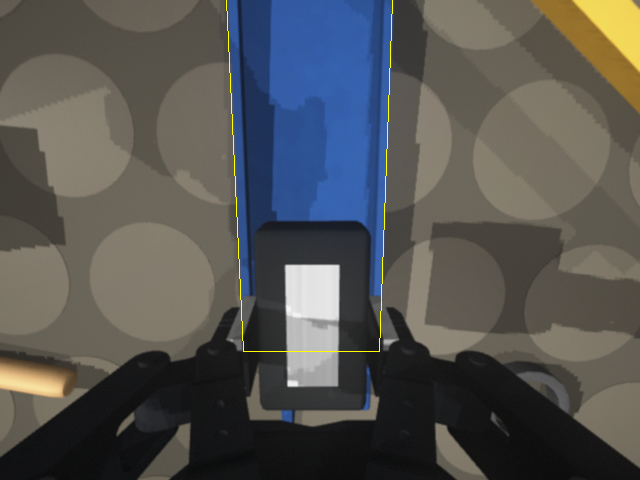

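The outline overlay fits the rack and the held block is centred in it. Lower it.

```bash
python3 -m pendant '[[[-0.001,0.025,-0.001],0,0.3],[[0,0.02,-0.002],0,0.3],[[0,0.01,-0.002],0,0.3],[[0,0,0],0,0.3]]';  python3 go.py 445 -228 20 3
```

```text
time_s: 17.32
position: [446.5, -227.4, 37.0]
tcp_rot: [0.534, -0.488, 0.467, -0.508]
contact_force: [-0.7, 0.9, -7.5]
width: 42.5
tool y axis [ 0.087  0.006 -0.996]
t 17.3 pos [ 446.5 -227.4   37. ] hd 2.7 tool shift m [ 0.0005  0.0168 -0.003 ] rows@.04: 0.4 turn -0.3 F [-0.7  0.9 -7.5] w 42.49142904355277
```

```bash
python3 -m pendant '[[[0,0.01,-0.002],0,0.3],[[0,0.002,0],0,0.3]]';  python3 -m pendant '[[[0,0.003,0],0,0.3]]';python3 go.py 445 -228 20 3
```

```text
time_s: 17.48
position: [446.4, -226.6, 25.0]
tcp_rot: [0.535, -0.489, 0.466, -0.508]
contact_force: [-0.9, -0.1, -7.9]
width: 42.7
time_s: 17.57
position: [447.4, -226.6, 22.3]
tcp_rot: [0.535, -0.489, 0.466, -0.508]
contact_force: [0.0, 0.1, -8.7]
width: 42.9
tool y axis [ 0.089  0.006 -0.996]
t 17.6 pos [ 447.4 -226.6   22.3] hd 2.8 tool shift m [ 0.0013  0.002  -0.0026] rows@.04: 0.1 turn -0.2 F [ 0.   0.1 -8.7] w 42.85819204003186
```

```bash
python3 -m pendant '[[[0,0.0015,0],0,0.3]]'; python3 -m pendant '[[[0,0,0],0,0.62],[[0,0,0],0,0.62]]'; python3 -m pendant '[[[0,-0.02,0],0,0.75],[[0,-0.035,0],0,1],[[0,-0.035,0],0,1],[[0,0,0],0,1]]'; python3 go.py 622.5 223.5 90 -7
python3 - <<'E'
from h import *
c=cam("wrist"); blocks(c);i=c["img"][:,:,::-1].copy();cv2.imwrite("pics/w6.png",i)
c=cam("top");blocks(c)
E
```

```text
time_s: 17.65
position: [447.5, -226.5, 21.4]
tcp_rot: [0.535, -0.489, 0.466, -0.508]
contact_force: [-13.9, -0.4, 29.3]
width: 42.1
time_s: 17.82
position: [449.4, -227.2, 23.1]
tcp_rot: [0.535, -0.488, 0.464, -0.509]
contact_force: [0.2, -0.6, -0.2]
width: 53.0
time_s: 18.15
position: [443.7, -228.8, 118.0]
tcp_rot: [0.536, -0.488, 0.463, -0.511]
contact_force: [1.2, -1.6, 0.1]
width: 85.5
tool y axis [ 0.096  0.002 -0.995]
t 18.1 pos [ 443.7 -228.8  118. ] hd 2.9 tool shift m [-0.4428  0.0459  0.1978] rows@.04: 11.1 turn 9.9 F [ 1.2 -1.6  0.1] w 85.48867744273433
[309. 257.] [ 448.9 -226.1   51.3   20.4    3.2] [236. 236. 237.]
[222. 398.] [261.9 214.9  52.1  21.9  64.7] [149.  91. 181.]
[563. 353.] [ 277.1 -502.7   55.4   14.7   39.9] [116. 128. 123.]
[311. 283.] [480.5   7.8  52.8  22.9   9.1] [106. 102.  91.]
[199. 264.] [548.7 250.1  50.6  21.4 -10.4] [75. 73. 67.]
[209. 230.] [623.7 222.9  51.   21.9  -6.1] [102. 100.  90.]
[132. 200.] [714.4 394.2  51.9  22.2 -41.2] [110. 144. 101.]
[402. 182.] [ 690.2 -222.1   33.8   27.8  -50.6] [159. 150. 129.]
```

View pics/w6.png

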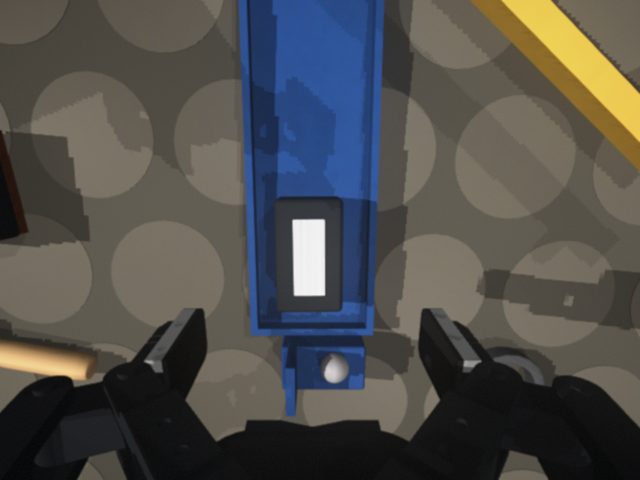

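D sits flat in the rack at about x=-72 (label at (309,257)). Now C.

```bash
python3 -m pendant '[[[-0.038,0,0.018],5,1],[[-0.038,0,0.018],4.5,1],[[-0.038,0,0.022],0,1],[[-0.038,0,0.022],0,1],[[-0.038,0,0.022],0,1],[[-0.038,0,0.022],0,1],[[-0.038,0,0.022],0,1],[[-0.038,0,0.022],0,1],[[-0.038,0,0.022],0,1]]'; python3 go.py 622.5 223.5 90 -7
```

```text
time_s: 19.0
position: [650.5, 80.3, 127.9]
tcp_rot: [-0.489, 0.442, -0.511, 0.552]
contact_force: [0.4, -0.5, -0.3]
width: 85.4
tool y axis [ 0.088  0.001 -0.996]
t 19.0 pos [650.5  80.3 127.9] hd -7.6 tool shift m [-0.1378  0.0355 -0.0499] rows@.04: 3.4 turn -0.6 F [ 0.4 -0.5 -0.3] w 85.37383412790896
```

```bash
python3 -m pendant '[[[-0.038,0.01,-0.013],-0.5,1],[[-0.038,0.01,-0.013],0,1],[[-0.038,0.01,-0.013],0,1],[[-0.022,0,-0.012],0,1],[[0,0,0],0,1],[[0,0,0],0,1]]'
python3 - <<'E'
from h import *
c=cam("wrist"); blocks(c)
E
python3 go.py 622.5 223.5 14 -7
```

```text
time_s: 19.5
position: [623.9, 232.4, 88.2]
tcp_rot: [-0.494, 0.445, -0.507, 0.548]
contact_force: [0.9, -0.7, 0.4]
width: 85.5
[300. 389.] [552.9 250.   47.6  20.1 -11.1] [175. 175. 175.]
[330. 273.] [625.1 223.2  50.   20.2  -7.5] [235. 235. 235.]
[  9. 142.] [718.1 392.4  46.   19.4 -40.9] [ 56. 127.  70.]
tool y axis [ 0.09   0.003 -0.996]
t 19.6 pos [623.7 232.   88.2] hd -6.8 tool shift m [ 0.0097  0.0737 -0.0068] rows@.04: 1.8 turn 0.2 F [0.6 0.5 0.3] w 85.4360965866357
```

```bash
python3 -m pendant '[[[0.0095,0.025,-0.002],0,1],[[0,0.025,-0.002],0,1],[[0,0.014,-0.003],0,1],[[0,0,0],0,1]]'; python3 go.py 624 223.3 12 -7.3
```

```text
time_s: 19.88
position: [624.3, 219.5, 22.4]
tcp_rot: [-0.494, 0.443, -0.508, 0.55]
contact_force: [-1.2, -0.1, -0.4]
width: 85.6
tool y axis [ 0.094  0.004 -0.996]
t 19.9 pos [624.3 219.5  22.4] hd -6.9 tool shift m [-0.0035  0.0103 -0.0017] rows@.04: 0.3 turn 0.4 F [-1.2 -0.1 -0.4] w 85.56257083586571
```

```bash
python3 -m pendant '[[[-0.0035,0.009,-0.001],0.4,1],[[0,0.001,0],0,0.3],[[0,0,0],0,0.3],[[0,0,0],0,0.3],[[0,0,0],0,0.3],[[0,-0.02,0],0,0.3],[[0,-0.03,0],0,0.3],[[0,-0.03,0],0,0.3]]';  python3 go.py 545 -222.5 100 3
```

```text
time_s: 20.55
position: [614.7, 218.6, 88.6]
tcp_rot: [-0.488, 0.443, -0.512, 0.551]
contact_force: [1.4, 0.1, -9.1]
width: 42.7
tool y axis [ 0.084  0.    -0.997]
t 20.6 pos [614.7 218.6  88.6] hd -7.6 tool shift m [ 0.4463 -0.0173 -0.0095] rows@.04: 11.2 turn -10.6 F [ 1.4  0.1 -9.1] w 42.66464209784444
```

```bash
python3 -m pendant '[[[0,-0.005,0],-5.3,0.3],[[0.02,-0.005,-0.004],-5.3,0.3],[[0.036,0,-0.008],0,0.3],[[0.036,0,-0.008],0,0.3],[[0.036,0,-0.008],0,0.3],[[0.036,0,-0.008],0,0.3],[[0.036,0,-0.008],0,0.3],[[0.036,0,-0.008],0,0.3],[[0.036,0,-0.008],0,0.3],[[0.036,0,-0.008],0,0.3]]';  python3 go.py 545 -222.5 95 3
```

```text
time_s: 21.38
position: [560.9, -95.2, 101.0]
tcp_rot: [0.541, -0.494, 0.459, -0.502]
contact_force: [1.2, 0.2, -8.5]
width: 42.5
tool y axis [ 0.09   0.007 -0.996]
t 21.4 pos [560.9 -95.2 101. ] hd 4.3 tool shift m [ 0.1258  0.0036 -0.0258] rows@.04: 3.1 turn 1.3 F [ 1.2  0.2 -8.5] w 42.50902700587589
```

```bash
python3 -m pendant '[[[0.036,0,-0.006],1.3,0.3],[[0.036,0,-0.006],0,0.3],[[0.036,0,-0.006],0,0.3],[[0.012,0.005,-0.004],0,0.3],[[0,0,0],0,0.3],[[0,0,0],0,0.3]]';  python3 go.py 545 -224 95 3
```

```text
time_s: 21.88
position: [539.7, -228.8, 93.4]
tcp_rot: [0.533, -0.488, 0.467, -0.509]
contact_force: [0.4, 0.3, -9.0]
width: 42.6
tool y axis [ 0.087  0.006 -0.996]
t 21.9 pos [ 539.7 -228.8   93.4] hd 2.6 tool shift m [-0.0046 -0.0011  0.0056] rows@.04: 0.1 turn -0.4 F [ 0.4  0.3 -9. ] w 42.587176770362106
```

```bash
python3 -m pendant '[[[-0.005,0.025,0],0,0.3],[[0,0.02,0],0,0.3],[[0,0.012,-0.001],0,0.3],[[0,0,0],0,0.3]]';  python3 go.py 545 -223 22 3
```

```text
time_s: 22.22
position: [544.2, -220.6, 36.3]
tcp_rot: [0.534, -0.488, 0.467, -0.509]
contact_force: [-0.7, 0.8, -8.1]
width: 42.3
tool y axis [ 0.088  0.006 -0.996]
t 22.2 pos [ 544.2 -220.6   36.3] hd 2.7 tool shift m [ 0.0024  0.0144 -0.0005] rows@.04: 0.4 turn -0.3 F [-0.7  0.8 -8.1] w 42.309379160252426
```

```bash
python3 -m pendant '[[[0.001,0.01,-0.001],0,0.3],[[0,0.002,0],0,0.3]]';  python3 -m pendant '[[[0,0.002,0],0,0.3]]';python3 go.py 545 -223 20 3
```

```text
time_s: 22.38
position: [544.6, -220.0, 24.1]
tcp_rot: [0.535, -0.488, 0.467, -0.508]
contact_force: [-0.5, -0.1, -7.8]
width: 42.7
time_s: 22.47
position: [545.2, -219.7, 22.3]
tcp_rot: [0.535, -0.488, 0.466, -0.508]
contact_force: [-0.1, -0.2, -7.3]
width: 42.7
tool y axis [ 0.088  0.007 -0.996]
t 22.5 pos [ 545.2 -219.7   22.3] hd 2.8 tool shift m [ 0.0033  0.0023 -0.0006] rows@.04: 0.1 turn -0.2 F [-0.1 -0.2 -7.3] w 42.719993966889554
```

```bash
python3 -m pendant '[[[0.001,0.0012,0],0,0.3]]'; python3 -m pendant '[[[0,0,0],0,0.62],[[0,0,0],0,0.62]]'; python3 -m pendant '[[[0,-0.02,0],0,0.75],[[0,-0.035,0],0,1],[[0,-0.035,0],0,1],[[0,0,0],0,1]]'
python3 - <<'E'
from h import *
c=cam("wrist"); blocks(c);i=c["img"][:,:,::-1].copy();cv2.imwrite("pics/w7.png",i)
c=cam("top");blocks(c)
E
python3 go.py 480.5 8 90 8.8
```

```text
time_s: 22.55
position: [545.4, -220.4, 21.2]
tcp_rot: [0.535, -0.488, 0.466, -0.508]
contact_force: [0.0, -0.3, -7.4]
width: 42.6
time_s: 22.72
position: [547.5, -221.3, 23.0]
tcp_rot: [0.535, -0.488, 0.465, -0.509]
contact_force: [-0.4, -0.4, 0.5]
width: 52.8
time_s: 23.05
position: [541.7, -223.3, 119.0]
tcp_rot: [0.536, -0.487, 0.463, -0.511]
contact_force: [2.0, -1.4, 0.7]
width: 85.3
[310. 392.] [ 447.1 -226.2   50.1   20.     3.1] [213. 212. 213.]
[308. 263.] [ 542.5 -220.8   51.2   20.5    2.2] [234. 234. 235.]
[312.  18.] [ 688.  -215.8   30.8   22.7  -87.2] [195. 191. 188.]
[223. 397.] [264.9 213.5  52.2  16.1  66.5] [115. 105. 112.]
[311. 283.] [480.3   7.8  52.2  22.7   8.2] [105. 101.  90.]
[199. 266.] [544.4 250.7  50.4  21.1 -10.6] [75. 73. 67.]
[539. 257.] [ 485.2 -497.2   57.    14.2   42. ] [137. 136. 135.]
[132. 200.] [714.4 394.2  51.9  22.2 -41.2] [108. 136.  98.]
[402. 182.] [ 690.2 -222.1   31.    27.8  -50.8] [155. 147. 126.]
tool y axis [ 0.093  0.005 -0.996]
t 23.1 pos [ 539.9 -222.4  114.8] hd 2.8 tool shift m [-0.233   0.0202 -0.0502] rows@.04: 5.8 turn -6.0 F [ 0.2 -0.3 -0.9] w 85.48366363885503
```

View pics/w7.png

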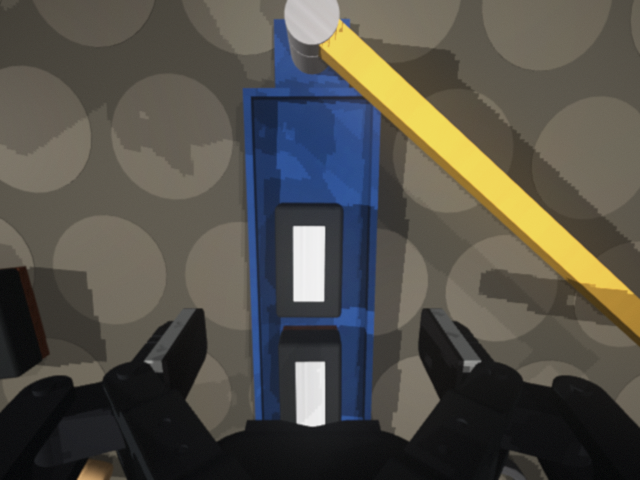

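Both coarse blocks are in the rack. The keeper is still open, so I'll shut it now. Measuring the knob.

```bash
python3 - <<'E'
from h import *
c=cam("top"); print(cast(c,[522,244.5],78),cast(c,[522,244.5],94))
c=cam("scene"); print(cast(c,[136,349.5],78))
h=np.array([679.8,-215.6]); 
for th in (50,40,30,20,10,5,0):
    a=np.radians(3+th); u=-np.array([np.cos(a),np.sin(a)]); n=np.array([u[1],-u[0]]) # closing motion dir
    n=-n if n[1]<0 else n
    k=h+285*u; print(th,k.round(1),"push pt",(k-24*n).round(1),"close dir",n.round(2))
E
python3 go.py 509 -444 78
```

```text
[[ 507.30903715 -444.01917048   78.        ]] [[ 504.40116508 -436.46853931   94.        ]]
[[ 505.28103627 -443.36201336   78.        ]]
50 [ 508.3 -443.2] push pt [ 527.4 -457.7] close dir [-0.8  0.6]
40 [ 471.4 -410. ] push pt [ 487.7 -427.5] close dir [-0.68  0.73]
30 [ 440.8 -370.8] push pt [ 453.9 -391. ] close dir [-0.54  0.84]
20 [ 417.5 -327. ] push pt [ 426.8 -349.1] close dir [-0.39  0.92]
10 [ 402.1 -279.7] push pt [ 407.5 -303.1] close dir [-0.22  0.97]
5 [ 397.6 -255.3] push pt [ 400.9 -279. ] close dir [-0.14  0.99]
0 [ 395.2 -230.5] push pt [ 396.4 -254.5] close dir [-0.05  1.  ]
tool y axis [ 0.088  0.007 -0.996]
t 23.2 pos [ 538.1 -221.5  112. ] hd 2.8 tool shift m [ 0.2209  0.0297 -0.0428] rows@.04: 5.5 turn  F [0.2 0.1 0.4] w 85.32464531202429
```

```bash
python3 -m pendant '[[[0.03,-0.02,-0.007],0,1],[[0.037,0,-0.007],0,0.5],[[0.037,0,-0.007],0,0.5],[[0.037,0,-0.007],0,0.5],[[0.037,0,-0.007],0,0.5],[[0.025,0,-0.004],0,0.5],[[0,0,0],-7,0.5],[[0,0,0],-7,0.5],[[0,0,0],-7,0.5],[[0,0,0],-7,0.5]]';python3 -m pendant '[[[0,0,0],-7,0.5],[[0,0,0],-7,0.5],[[0,0,0],-7,0.5],[[0,0,0],0,0.5]]'; python3 go.py 507 -444 120 53
```

```text
time_s: 24.08
position: [500.5, -432.8, 111.6]
tcp_rot: [0.635, -0.599, 0.325, -0.364]
contact_force: [0.8, -0.3, 0.1]
width: 42.9
time_s: 24.42
position: [497.6, -431.0, 103.6]
tcp_rot: [0.687, -0.655, 0.202, -0.24]
contact_force: [-0.4, -0.5, -0.3]
width: 42.8
tool y axis [ 0.065  0.026 -0.998]
t 24.4 pos [ 497.6 -431.   103.6] hd 53.6 tool shift m [ 0.0159 -0.0161 -0.0039] rows@.04: 0.4 turn 0.6 F [-0.4 -0.5 -0.3] w 42.81423724588673
```

```bash
python3 -m pendant '[[[0.016,-0.004,-0.004],0.5,0.5],[[0,0,0],0,0.5],[[0,0,0],0,0.5]]'; python3 go.py 507 -444 78 53;python3 - <<'E'
from h import *
c=cam("wrist"); i=c["img"][:,:,::-1].copy();
a=np.radians(53.2);
for r,z in ((285,94),(285,62)): print(proj(c,[679.8-r*np.cos(a),-215.6-r*np.sin(a),z]))
cv2.imwrite("pics/w8.png",i)
E
```

```text
time_s: 24.67
position: [506.2, -442.1, 103.4]
tcp_rot: [0.686, -0.652, 0.211, -0.244]
contact_force: [-0.9, -0.2, -0.1]
width: 42.8
tool y axis [ 0.06   0.031 -0.998]
t 24.7 pos [ 506.2 -442.1  103.4] hd 52.5 tool shift m [ 0.0011  0.0253 -0.0025] rows@.04: 0.6 turn -0.5 F [-0.9 -0.2 -0.1] w 42.78339434069177
[[317.85720157 305.37117835]]
[[315.30574651 282.08509911]]
```

View pics/w8.png

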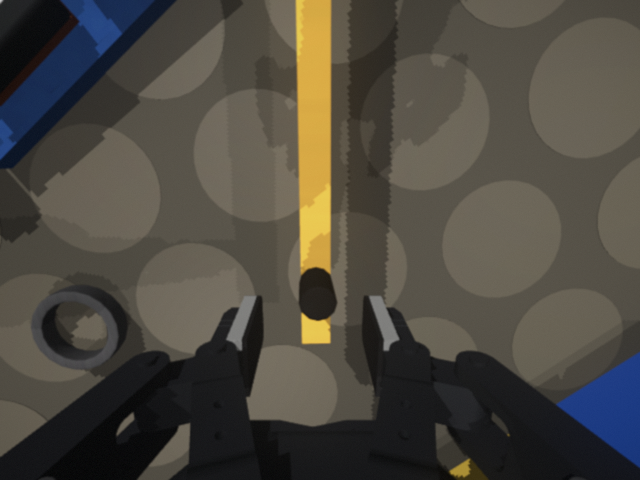

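The knob at (317,293) sits centred between the jaws. Descend and straddle it.

```bash
python3 -m pendant '[[[0,0.02,-0.002],0,0.5],[[0,0.009,-0.001],0,0.3],[[0,0,0],0,0.3],[[0,0,0],0,0.3]]'; python3 go.py 507 -444 73 53
```

```text
time_s: 25.05
position: [505.0, -442.2, 72.4]
tcp_rot: [0.686, -0.651, 0.213, -0.245]
contact_force: [0.5, 0.4, 0.4]
width: 25.5
tool y axis [ 0.059  0.032 -0.998]
t 25.1 pos [ 505.  -442.2   72.4] hd 52.2 tool shift m [ 0.0027 -0.0005 -0.0002] rows@.04: 0.1 turn -0.8 F [0.5 0.4 0.4] w 25.48604326572137
```

```bash
python3 -m pendant '[[[-0.016,0,0.0005],3.2,0.3],[[-0.016,0,0.0005],3.2,0.3],[[-0.016,0,0.0005],3.2,0.3],[[-0.016,0,0.0005],3.2,0.3],[[-0.016,0,0.0005],3.2,0.3]]'
cat > kp.py <<'E'
from h import *
p,Rm=tool(); s=telemetry.sense(); v=np.array([679.8,-215.6])-p[:2]
a=np.degrees(np.arctan2(v[1],v[0])); print("t",s["time_s"],"r %.1f ang %.1f hd %.1f z %.1f"%(np.hypot(*v),a-3,np.degrees(np.arctan2(Rm[1,2],Rm[0,2]))-3,p[2]),np.round(s["contact_force"],1),Rm[:,1].round(3))
E
python3 kp.py
```

```text
time_s: 25.47
position: [450.8, -385.6, 73.4]
tcp_rot: [0.647, -0.609, 0.308, -0.34]
contact_force: [0.2, -1.0, -0.2]
width: 25.5
t 25.4667 r 285.2 ang 33.6 hd 32.4 z 73.4 [ 0.2 -1.  -0.2] [ 0.064  0.027 -0.998]
```

Tracking the arc well (r = 285). Continue.

```bash
python3 -m pendant '[[[-0.016,0,0.0005],3,0.3],[[-0.016,0,0.0005],3,0.3],[[-0.016,0,0.0005],3,0.3],[[-0.016,0,0.0005],3,0.3],[[-0.014,0,0.0005],3,0.3]]'; python3 kp.py
```

```text
time_s: 25.88
position: [413.3, -314.4, 76.5]
tcp_rot: [0.597, -0.556, 0.394, -0.423]
contact_force: [0.5, -0.1, -0.1]
width: 25.6
t 25.8833 r 284.2 ang 17.3 hd 16.4 z 76.5 [ 0.5 -0.1 -0.1] [ 0.068  0.024 -0.997]
```

```bash
python3 -m pendant '[[[-0.014,0.002,0.0005],3,0.3],[[-0.014,0.001,0.0005],3,0.3],[[-0.014,0,0.0005],3,0.3],[[-0.01,0,0],2,0.3]]'; python3 kp.py;  python3 -m pendant '[[[-0.01,0,0],2,0.3],[[-0.008,0,0],1,0.3]]'; python3 kp.py
```

```text
time_s: 26.22
position: [400.8, -261.6, 76.9]
tcp_rot: [0.554, -0.51, 0.451, -0.479]
contact_force: [0.5, -0.8, -0.4]
width: 25.5
t 26.2167 r 282.8 ang 6.4 hd 4.6 z 76.9 [ 0.5 -0.8 -0.4] [ 0.071  0.021 -0.997]
time_s: 26.38
position: [398.9, -243.3, 78.6]
tcp_rot: [0.541, -0.496, 0.466, -0.495]
contact_force: [-1.5, -4.0, -2.7]
width: 25.4
t 26.3833 r 282.3 ang 2.6 hd 1.4 z 78.6 [-1.5 -4.  -2.7] [ 0.073  0.018 -0.997]
```

```bash
python3 -m pendant '[[[-0.006,0.001,0],0.5,0.3]]';python3 kp.py; python3 -m pendant '[[[-0.005,0.001,0],0.5,0.3]]'; python3 kp.py; python3 -m pendant '[[[-0.005,0,0],0,0.3]]'; python3 kp.py
```

```text
time_s: 26.47
position: [398.7, -237.2, 78.5]
tcp_rot: [0.538, -0.494, 0.468, -0.498]
contact_force: [-1.8, -3.9, 1.5]
width: 25.7
t 26.4667 r 281.9 ang 1.4 hd 0.8 z 78.5 [-1.8 -3.9  1.5] [ 0.074  0.017 -0.997]
time_s: 26.55
position: [398.7, -232.1, 78.2]
tcp_rot: [0.536, -0.491, 0.47, -0.5]
contact_force: [-0.1, -0.5, 0.3]
width: 25.8
t 26.55 r 281.5 ang 0.4 hd 0.3 z 78.2 [-0.1 -0.5  0.3] [ 0.075  0.016 -0.997]
time_s: 26.63
position: [398.5, -226.7, 78.5]
tcp_rot: [0.536, -0.491, 0.47, -0.501]
contact_force: [0.4, -1.2, -0.3]
width: 25.8
t 26.6333 r 281.5 ang -0.7 hd 0.3 z 78.5 [ 0.4 -1.2 -0.3] [ 0.076  0.016 -0.997]
```

It snapped through (4 N, then 0.5 N). Feel for the stop.

```bash
python3 -m pendant '[[[-0.003,0,0],0,0.3]]';python3 -m pendant '[[[-0.003,0,0],0,0.3]]'; python3 kp.py; python3 -m pendant '[[[0.004,0,0],0,0.5],[[0,0,0],0,0.5],[[0,0,0],0,0.5],[[0,-0.03,0],0,0.6],[[0,-0.03,0],0,0.6],[[0,-0.02,0],0,1]]'; python3 kp.py
python3 - <<'E'
from h import *
c=cam("scene"); i=c["img"][:,:,::-1]; cv2.imwrite("pics/s3.png",cv2.resize(i[220:390,130:350],None,fx=3.5,fy=3.5,interpolation=2))
c=cam("top"); i=c["img"][:,:,::-1]; cv2.imwrite("pics/t3.png",i);blocks(c)
E
```

```text
time_s: 26.72
position: [398.8, -225.6, 78.9]
tcp_rot: [0.536, -0.493, 0.467, -0.501]
contact_force: [-11.7, -35.2, -11.7]
width: 25.4
time_s: 26.8
position: [398.8, -225.6, 79.0]
tcp_rot: [0.535, -0.495, 0.465, -0.502]
contact_force: [-10.4, -33.5, -17.5]
width: 25.7
t 26.8 r 281.2 ang -1.0 hd 0.6 z 79.0 [-10.4 -33.5 -17.5] [ 0.078  0.005 -0.997]
time_s: 27.3
position: [389.6, -227.4, 156.5]
tcp_rot: [0.535, -0.496, 0.469, -0.498]
contact_force: [1.5, -0.2, 1.0]
width: 61.9
t 27.3 r 290.4 ang -0.7 hd 0.6 z 156.5 [ 1.5 -0.2  1. ] [ 0.068  0.012 -0.998]
[222. 398.] [262.  214.9  52.1  22.1  64.7] [150.   92.  181.5]
[311. 283.] [480.1   7.3  51.7  22.6   8.2] [101.  97.  88.]
[199. 266.] [544.9 250.4  51.7  22.4 -10.1] [79.  76.5 73. ]
[132. 200.] [714.4 394.2  51.9  22.2 -41.2] [111. 145. 101.]
[402. 182.] [ 691.9 -222.7   32.6   29.2   83.7] [159. 151. 130.]
```

View pics/s3.png

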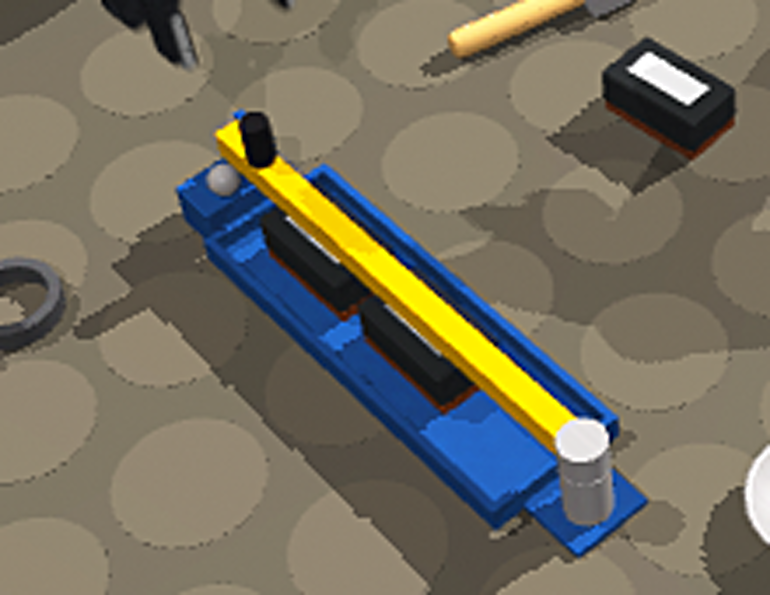

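View pics/t3.png

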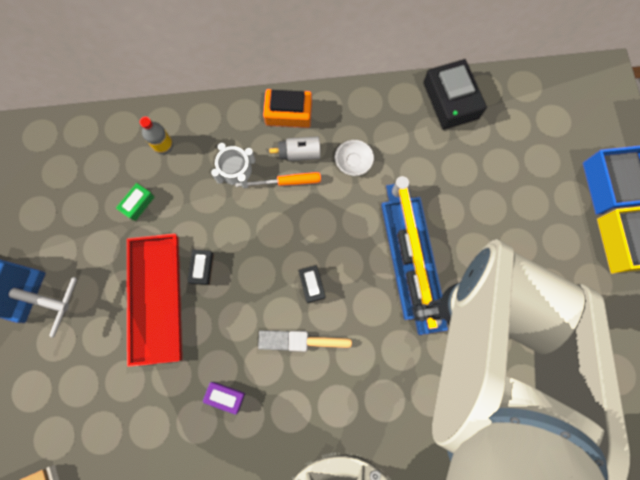

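The keeper is shut against its stop over both blocks. Now take A (px (311,283)) to the bin.

```bash
python3 -m pendant '[[[-0.037,0,0.014],-4,1],[[-0.038,0,0.009],-4,1],[[-0.038,0,0.009],0,1],[[-0.038,0,0.009],0,1],[[-0.038,0.01,0.009],0,1],[[-0.038,0.03,0.009],0,1],[[0,0.02,0],0,1],[[0,0,0],0,1]]'; python3 go.py 474 8 85 8.4
```

```text
time_s: 28.07
position: [416.5, 6.9, 104.0]
tcp_rot: [0.568, -0.527, 0.427, -0.466]
contact_force: [-1.4, 0.8, -0.1]
width: 85.3
tool y axis [ 0.08   0.01  -0.997]
t 28.1 pos [416.5   6.9 104. ] hd 11.7 tool shift m [0.0104 0.0236 0.0548] rows@.04: 1.4 turn 3.3 F [-1.4  0.8 -0.1] w 85.3172490738626
```

```bash
python3 -m pendant '[[[0.008,0.01,0.03],3.3,1],[[0,0.01,0.026],0,1],[[0,0,0],0,1],[[0,0,0],0,1]]'
python3 - <<'E'
from h import *
c=cam("wrist"); blocks(c)
E
python3 go.py 480 8 13 8.4
```

```text
time_s: 28.4
position: [472.6, 10.1, 86.1]
tcp_rot: [0.554, -0.515, 0.446, -0.479]
contact_force: [-0.1, 0.3, 0.5]
width: 85.6
[230. 408.] [380.   48.5  25.5  12.5  -8.8] [170. 166. 166.]
[319. 259.] [483.2   8.1  49.9  19.7   9. ] [229. 229. 229.]
tool y axis [ 0.072  0.011 -0.997]
t 28.4 pos [472.8  10.   86.4] hd 8.3 tool shift m [0.003  0.0737 0.0015] rows@.04: 1.8 turn -0.1 F [-0.3  0.6 -0.4] w 85.51416154182417
```

```bash
python3 -m pendant '[[[0.003,0.025,0.001],0,1],[[0,0.025,0],0,1],[[0,0.014,0],0,1],[[0,0,0],0,1]]'; python3 go.py 481 8 13 8.4
```

```text
time_s: 28.78
position: [477.7, 5.6, 23.9]
tcp_rot: [0.554, -0.513, 0.445, -0.48]
contact_force: [-0.7, 0.2, -0.0]
width: 85.6
tool y axis [ 0.075  0.012 -0.997]
t 28.8 pos [477.7   5.6  23.9] hd 8.1 tool shift m [-0.0019  0.0112  0.0027] rows@.04: 0.3 turn -0.3 F [-0.7  0.2 -0. ] w 85.60076809182503
```

```bash
python3 -m pendant '[[[-0.002,0.01,0.003],0,1],[[0,0.001,0],0,0.3],[[0,0,0],0,0.3],[[0,0,0],0,0.3],[[0,0,0],0,0.3],[[0,-0.02,0],0,0.3],[[0,-0.03,0],0,0.3],[[0,-0.03,0],0,0.3],[[0,-0.005,0],0,0.3]]';  python3 go.py 425 355.5 100 0
```

```text
time_s: 29.53
position: [467.0, 5.0, 103.2]
tcp_rot: [0.551, -0.515, 0.449, -0.478]
contact_force: [1.2, 0.4, -7.4]
width: 42.5
tool y axis [ 0.065  0.011 -0.998]
t 29.5 pos [467.    5.  103.2] hd 8.0 tool shift m [-0.3529  0.0044  0.007 ] rows@.04: 8.8 turn 8.0 F [ 1.2  0.4 -7.4] w 42.460022161808304
```

```bash
python3 -m pendant '[[[0,0,0],4,0.3],[[-0.03,0,-0.003],4,0.3],[[-0.036,0,-0.005],0,0.3],[[-0.036,0,-0.005],0,0.3],[[-0.036,0,-0.005],0,0.3],[[-0.036,0,-0.005],0,0.3],[[-0.036,0,-0.005],0,0.3],[[-0.036,0,-0.005],0,0.3],[[-0.036,0,-0.005],0,0.3],[[-0.02,0,-0.003],0,0.3]]';  python3 go.py 425 355.5 100 0
```

```text
time_s: 30.37
position: [419.2, 312.4, 100.2]
tcp_rot: [-0.513, 0.477, -0.49, 0.518]
contact_force: [0.4, 0.9, -7.2]
width: 42.3
tool y axis [ 0.064  0.007 -0.998]
t 30.4 pos [419.2 312.4 100.2] hd -1.0 tool shift m [-0.0432  0.0009  0.005 ] rows@.04: 1.1 turn -1.0 F [ 0.4  0.9 -7.2] w 42.31742825711085
```

```bash
python3 -m pendant '[[[-0.03,0,0],-0.5,0.3],[[-0.012,0.01,0.002],0,0.3],[[0,0.02,0.001],0,0.3],[[0,0.02,0],0,0.3],[[0,0.01,0],0,0.3],[[0,0,0],0,0.3]]';  python3 go.py 425 355.5 22 0
python3 - <<'E'
from h import *
c=cam("top"); i=c["img"][:,:,::-1]; cv2.imwrite("pics/t4.png",cv2.resize(i[220:380,100:260],None,fx=3.7,fy=3.7,interpolation=2))
E
```

```text
time_s: 30.87
position: [421.4, 361.5, 34.0]
tcp_rot: [0.517, -0.483, 0.486, -0.513]
contact_force: [-0.4, -0.6, -7.3]
width: 42.7
tool y axis [ 0.061  0.007 -0.998]
t 30.9 pos [421.4 361.5  34. ] hd -0.0 tool shift m [0.0061 0.0122 0.0028] rows@.04: 0.3 turn -0.0 F [-0.4 -0.6 -7.3] w 42.697403381108764
```

View pics/t4.png

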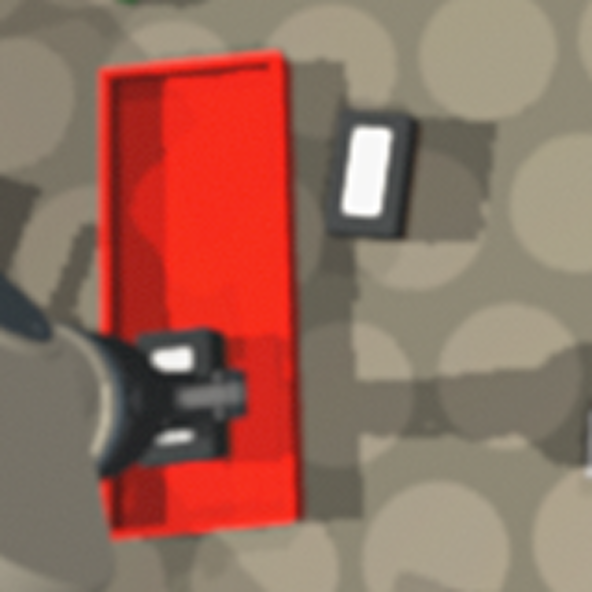

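The block is over the bin interior, near its -x half. Lower the last bit and release.

```bash
python3 -m pendant '[[[0.005,0.009,0.001],0,0.3],[[0,0,0],0,0.3]]'; python3 -m pendant '[[[0,0.002,0],0,0.3]]'; python3 kp.py
```

```text
time_s: 31.08
position: [422.9, 355.5, 25.6]
tcp_rot: [0.516, -0.483, 0.486, -0.513]
contact_force: [-1.0, -0.9, -8.9]
width: 42.7
time_s: 31.17
position: [423.7, 355.4, 24.2]
tcp_rot: [0.517, -0.482, 0.487, -0.514]
contact_force: [0.5, 0.5, -7.2]
width: 42.3
t 31.1667 r 625.8 ang -68.8 hd -3.1 z 24.2 [ 0.5  0.5 -7.2] [ 0.061  0.008 -0.998]
```

```bash
python3 -m pendant '[[[0,0.002,0],0,0.3]]'; python3 -m pendant '[[[0,0,0],0,0.62],[[0,0,0],0,0.62]]'; python3 -m pendant '[[[0,-0.02,0],0,0.7],[[0,-0.035,0],0,1],[[0,-0.035,0],0,1],[[0,0,0],0,1]]'; python3 go.py 538 250.5 95 -10.5
```

```text
time_s: 31.25
position: [424.0, 355.1, 22.5]
tcp_rot: [0.517, -0.482, 0.487, -0.514]
contact_force: [-0.1, -1.0, -7.8]
width: 42.5
time_s: 31.42
position: [425.7, 355.9, 24.1]
tcp_rot: [0.518, -0.48, 0.487, -0.514]
contact_force: [0.0, 0.6, 0.2]
width: 53.1
time_s: 31.75
position: [421.7, 356.5, 119.6]
tcp_rot: [0.519, -0.479, 0.487, -0.514]
contact_force: [1.6, 0.7, 0.3]
width: 85.5
tool y axis [ 0.068  0.013 -0.998]
t 31.8 pos [421.7 356.5 119.6] hd -0.2 tool shift m [0.1061 0.031  0.1147] rows@.04: 2.9 turn 10.3 F [1.6 0.7 0.3] w 85.45104227802338
```

```bash
python3 -m pendant '[[[0,0,0],5.2,1],[[0,0,0],5,1],[[0.025,0.004,0.038],0,1],[[0.025,0.008,0.038],0,1],[[0.025,0.01,0.038],0,1],[[0.008,0,0.01],0,1],[[0,0,0],0,1],[[0,0,0],0,1]]'
python3 - <<'E'
from h import *
c=cam("wrist"); blocks(c)
c=cam("top"); blocks(c)
E
python3 go.py 545 250.5 13 -10.5
```

```text
time_s: 32.42
position: [535.0, 262.1, 116.6]
tcp_rot: [-0.483, 0.418, -0.531, 0.557]
contact_force: [0.4, 0.5, 0.1]
width: 85.2
[215. 416.] [433.6 357.7  34.2  20.2   0.6] [46. 43. 43.]
[333. 243.] [547.2 250.3  50.2  19.9 -10.5] [217. 217. 217.]
[37. 21.] [710.9 398.3  33.6  19.1 -42.1] [ 67. 131.  72.]
[223. 398.] [261.9 215.   52.9  22.5  65.1] [149.   87.  167.5]
[402. 182.] [ 690.5 -223.8   30.3   26.7   83.7] [157. 148. 127.]
tool y axis [ 0.093  0.031 -0.995]
t 32.5 pos [534.  263.  116.6] hd -10.8 tool shift m [0.0152 0.1037 0.0042] rows@.04: 2.6 turn -0.3 F [ 0.3 -0.1 -0.1] w 85.5248805419458
```

```bash
python3 -m pendant '[[[0.014,0.03,0.003],0,0.7],[[0,0.025,0],0,0.7],[[0,0,0],0,0.7],[[0,0,0],0,0.7]]'
python3 - <<'E'
from h import *
c=cam("wrist"); blocks(c);i=c["img"][:,:,::-1].copy();cv2.imwrite("pics/w9.png",i)
E
python3 go.py 545.5 250.5 13 -10.5
```

```text
time_s: 32.85
position: [538.7, 255.2, 63.1]
tcp_rot: [-0.486, 0.418, -0.53, 0.555]
contact_force: [1.0, 0.6, -1.0]
width: 59.8
[322. 274.] [547.  250.7  50.1  20.2 -10.6] [218. 218. 218.]
tool y axis [ 0.097  0.034 -0.995]
t 32.9 pos [538.5 255.3  63.2] hd -10.5 tool shift m [0.0061 0.0504 0.0032] rows@.04: 1.3 turn 0.0 F [-0.2 -0.3 -1.6] w 59.79535559210863
```

View pics/w9.png

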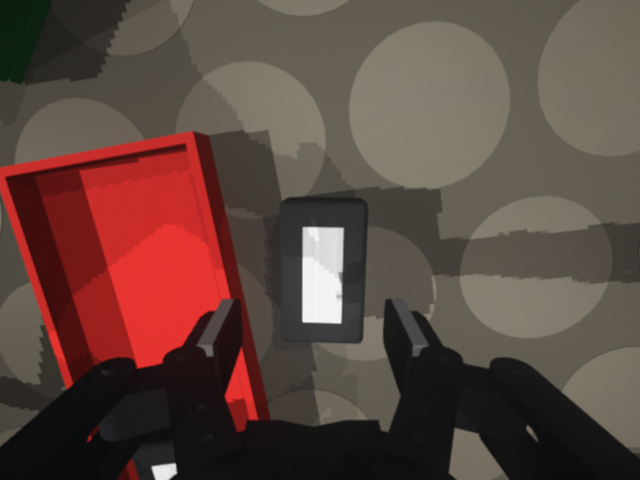

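B is ahead and slightly right of centre. Shift x by 6 mm and descend in steps.

```bash
python3 -m pendant '[[[0.006,0.018,0.002],0,0.7],[[0,0.015,0],0,0.7],[[0,0,0],0,0.7]]'; python3 go.py 545.5 250.5 13 -10.5
```

```text
time_s: 33.15
position: [543.8, 253.6, 34.3]
tcp_rot: [-0.489, 0.417, -0.528, 0.555]
contact_force: [-1.0, -0.8, 0.4]
width: 59.4
tool y axis [ 0.102  0.038 -0.994]
t 33.1 pos [543.8 253.6  34.3] hd -10.3 tool shift m [0.0039 0.0212 0.0002] rows@.04: 0.5 turn 0.2 F [-1.  -0.8  0.4] w 59.40117736840216
```

```bash
python3 -m pendant '[[[0.004,0.008,0],0,0.7],[[0.001,0.01,0],0,0.7]]'; python3 kp.py; python3 -m pendant '[[[0,0.002,0],0,0.3],[[0,0,0],0,0.3],[[0,0,0],0,0.3],[[0,0,0],0,0.3]]'; python3 go.py 545.5 250.5 13 -10.5
```

```text
time_s: 33.32
position: [546.4, 251.2, 19.3]
tcp_rot: [-0.492, 0.415, -0.528, 0.554]
contact_force: [0.5, -0.1, -0.5]
width: 59.7
t 33.3167 r 485.5 ang -77.1 hd -13.2 z 19.3 [ 0.5 -0.1 -0.5] [ 0.107  0.04  -0.993]
time_s: 33.65
position: [546.2, 251.3, 17.3]
tcp_rot: [-0.491, 0.416, -0.528, 0.554]
contact_force: [1.3, -0.4, -4.7]
width: 42.7
tool y axis [ 0.106  0.04  -0.994]
t 33.6 pos [546.2 251.3  17.3] hd -10.2 tool shift m [ 0.0012  0.0041 -0.0009] rows@.04: 0.1 turn 0.3 F [ 1.3 -0.4 -4.7] w 42.73889882613403
```

```bash
python3 -m pendant '[[[0,-0.02,0],0,0.3],[[0,-0.03,0],0,0.3],[[0,-0.03,0],0,0.3],[[0,0,0],-5,0.3],[[0,0,0],-5,0.3],[[0,0,0],0,0.3]]'; python3 go.py 545 355.5 95 -0.5
```

```text
time_s: 34.15
position: [531.6, 245.6, 95.9]
tcp_rot: [0.533, -0.469, 0.483, -0.513]
contact_force: [0.7, -0.1, -8.1]
width: 42.9
tool y axis [ 0.094  0.034 -0.995]
t 34.1 pos [531.6 245.6  95.9] hd 0.2 tool shift m [-0.1097  0.0059  0.0136] rows@.04: 2.7 turn 0.7 F [ 0.7 -0.1 -8.1] w 42.9152074898331
```

```bash
python3 -m pendant '[[[-0.036,0,0.004],0.5,0.3],[[-0.036,0,0.004],0,0.3],[[-0.03,0,0.003],0,0.3],[[-0.003,0.01,0],0,0.3],[[0,0.015,0],0,0.3],[[0,0.015,0],0,0.3],[[0,0,0],0,0.3]]'; python3 go.py 543 355.5 27 -0.5
```

```text
time_s: 34.73
position: [541.9, 353.6, 54.0]
tcp_rot: [0.522, -0.465, 0.492, -0.519]
contact_force: [-1.3, -0.9, -9.0]
width: 42.6
tool y axis [ 0.085  0.029 -0.996]
t 34.7 pos [541.9 353.6  54. ] hd -1.5 tool shift m [-0.0011  0.027  -0.0012] rows@.04: 0.7 turn -1.0 F [-1.3 -0.9 -9. ] w 42.562970117146826
```

```bash
python3 -m pendant '[[[-0.001,0.014,-0.001],-0.5,0.3],[[0,0.01,-0.001],0,0.3],[[0,0,0],0,0.3]]'; python3 -m pendant '[[[0,0.002,0],0,0.3]]'; python3 kp.py
```

```text
time_s: 34.98
position: [540.1, 353.9, 27.2]
tcp_rot: [0.521, -0.467, 0.492, -0.518]
contact_force: [-0.2, 0.2, -7.9]
width: 42.6
time_s: 35.07
position: [540.0, 353.6, 25.1]
tcp_rot: [0.52, -0.468, 0.492, -0.518]
contact_force: [0.8, -0.3, -8.0]
width: 42.1
t 35.0667 r 586.1 ang -79.2 hd -4.3 z 25.1 [ 0.8 -0.3 -8. ] [ 0.079  0.026 -0.997]
```

```bash
python3 -m pendant '[[[0,0.001,0],0,0.3]]'; python3 -m pendant '[[[0,0,0],0,0.62],[[0,0,0],0,0.62]]'; python3 -m pendant '[[[0,-0.02,0],0,0.7],[[0,-0.035,0],0,1],[[0,-0.035,0],0,1],[[0,-0.035,0],0,1],[[0.03,-0.03,-0.03],0,1],[[0.04,-0.02,-0.03],0,1],[[0.04,0,-0.03],0,1],[[0.04,0,-0.03],0,1],[[0.03,0,0],0,1],[[0,0,0],0,1]]'; python3 kp.py
python3 - <<'E'
from h import *
for n in ("top","scene"):
    c=cam(n); blocks(c); cv2.imwrite(f"pics/{n}9.png",c["img"][:,:,::-1])
E
```

```text
time_s: 35.15
position: [539.8, 353.2, 24.0]
tcp_rot: [0.52, -0.468, 0.492, -0.518]
contact_force: [0.4, -0.2, -8.8]
width: 42.5
time_s: 35.32
position: [541.6, 353.9, 26.2]
tcp_rot: [0.521, -0.466, 0.492, -0.519]
contact_force: [0.5, 0.4, 0.9]
width: 52.8
time_s: 36.15
position: [427.0, 195.2, 196.4]
tcp_rot: [0.534, -0.452, 0.488, -0.522]
contact_force: [0.6, 0.1, -0.0]
width: 85.2
t 36.15 r 482.3 ang -61.4 hd -4.5 z 196.4 [ 0.6  0.1 -0. ] [ 0.116  0.047 -0.992]
[195. 478.] [119.5 278.9  49.9  11.   84. ] [104.5 105.  110. ]
[132. 200.] [714.3 394.1  51.9  21.9 -41.2] [103.5 136.   95. ]
[402. 182.] [ 690.6 -222.8   27.5   27.1   81.7] [150. 141. 122.]
[296. 345.] [ 662.3 -203.8   26.5   25.7   51.2] [129. 117. 103.]
[517. 216.] [713.8 396.2  47.4  20.  -40.7] [ 36. 164.  60.]
[447. 185.] [534.  359.9  50.3  19.3  -1.4] [68. 23. 23.]
[414. 163.] [420.7 361.9  50.6  19.8   1.4] [79.5 23.  23. ]
[327. 158.] [261.3 215.6  48.8  20.8  63.3] [118.  64.  93.]
```

View pics/top9.png

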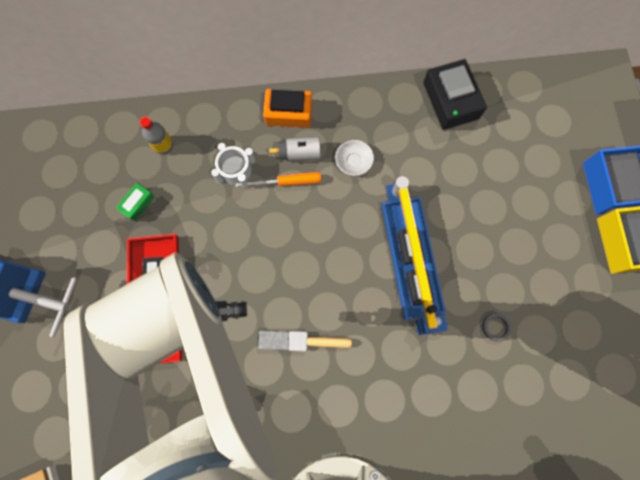

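View pics/scene9.png

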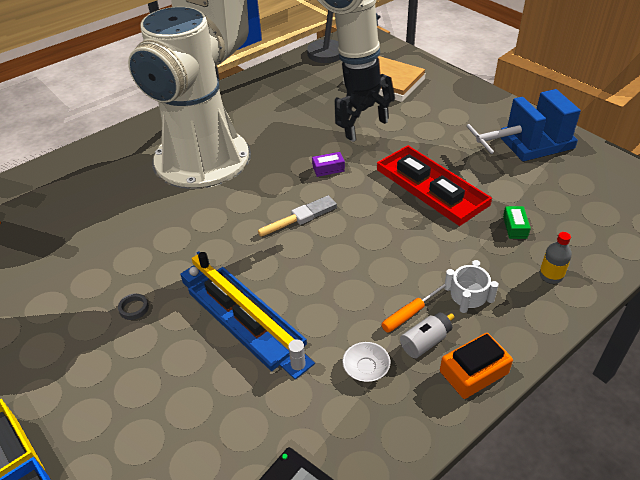

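Both worn blocks lie in the bin at (414,163) and (447,185), both coarse ones are under the keeper, and the bystanders look undisturbed. One last check of the bar angle before handing in.

Run:
```python
from h import *
for n in ("top","scene"):
    c=cam(n); H,S,V=cv2.split(cv2.cvtColor(c["img"],cv2.COLOR_RGB2HSV))
    for k in conts((H>20)&(H<32)&(S>180)&(V>180),200): print(n,k.reshape(-1,2).mean(0).round(),np.round(rect(c,k,62),1))
s=telemetry.sense(); print(s["time_s"],np.abs(s["qvel"]).max(),s["contact_force"])
from rig import ticket
print(ticket.close_job())
```

```text
top [619. 237.] [ 4.986e+02 -6.735e+02  1.370e+02  9.740e+01 -2.000e-01]
top [415. 246.] [ 534.5 -222.3  256.2   20.9    3.2]
scene [ 19. 441.] [ 5.140e+02 -6.882e+02  1.684e+02  5.430e+01 -1.000e-01]
scene [249. 305.] [ 535.2 -223.8  263.3   17.1    3.1]
36.35 0.023257421144703007 [-0.07796589 -0.37729382  0.19780171]
the job is handed in; nothing more can be done
None
```

I handed the job in at 36 s of the 210 s allowed; it reports no verdict. There were four real blocks; I left the green and purple look-alikes alone.

| Block | Start (x, y in mm) | Drag force | Verdict | Now |
|---|---|---|---|---|
| D | (605, 29) | about 8 N | coarse | rack |
| C | (609, 160) | 4.4 N partly lifted; about 10 N with 6 N bearing down | coarse | rack |
| B | (494, 169) | about 1.8 N | worn smooth | bin |
| A | (475, 54) | about 1.4 N | worn smooth | bin |

- **Dragging:** I dragged all four at least 40 mm and left them flat on the mat before putting any away. C's first reading was ambiguous, so I dragged it again. Both readings give a friction coefficient of about 0.7, so I called it coarse.
- **Keeper:** It went over the catch at about 4 N and then met its stop. In the last pictures the bar lay at 3.1–3.2° against the rack's 3.0°, so it is shut to within a few thousandths of a radian.
- **Last checks:** Both coarse blocks lay under the bar in the rack, both worn ones in the bin, and the gripper was clear. The bystanders looked undisturbed; I judged that by eye and did not measure them.

Three things did not go cleanly:
- **B moved:** It shifted several centimetres after its drag and ended up against C, so I measured both again before picking them up.
- **High force:** My first grip on D briefly pressed with about 74 N at the wrist, under the 120 N limit. I then switched to dragging with the fingers loosely around each block.
- **Tool tilt:** The tool had slowly tilted to about 7° by the end, with no visible effect on the placing.

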